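# Clear the catch tray and gauge the screen gap

### The job

Put the two printed wooden tags from the catch tray at the front of the screen-printing press into the grey tote. Then take the orange-handled taper gauge and, keeping its blade flat on the press board and square to the screen frame, slide it under the middle of the frame's front bar until it drags snugly, nipped between bar and board without jacking the frame up. Finish still holding the gauge at that depth, motionless, so that the hinge clamps can be locked, and leave everything else where it stands.

Things in the scene. Friction and masses are not known exactly. Their poses are not given: they have to be found in the camera images.
- tag_a_center (a point): centre of printed wooden tag A: light wood plate 70 x 45 x 9 mm with a blue pumpkin print, lying flat in the catch tray. Its x axis is along the 70 mm side, z up; 30 g
- tag_b_center (a point): centre of printed wooden tag B, the same as tag A, on the other half of the catch tray
- tote_in (a point): centre of the inner floor of the grey plastic tote, open at the top, outside 200 (x) x 150 (y) x 60 mm high, walls 4 mm, standing loose on the table to the left or right of the press. Axes: x along the 200 mm side, z up
- gauge_grip (a point): centre of the gauge's upright orange grip (36 long x 14 wide x 40 mm high), 24 mm above the gauge's flat underside; x along the blade to its tip, z up. Below the grip a steel foot 20 mm wide, 4 mm thick. 90 g. Starts on the cork mat (3 mm thick, fixed) on the other side of the press from the tote, tip away from the robot; a loose screwdriver lies on the mat too, 70 to 105 mm to the gauge's -y side
- gauge_tip (a point): middle of the steel blade's tip edge, on its flat underside, 118 mm ahead of the grip's centre; same axes as the grip. The blade is 100 mm long, 20 mm wide, from the grip's front face to the tip; its top slopes evenly from 8 mm thick at the grip to 2 mm at the tip
- board_front (a point): point on the flat top of the fixed press board (18 mm above the table), below the near lower edge of the screen frame's front bar, at mid-width. x runs under the screen, away from the robot; y along the bar; z up. From x = -150 mm to 0 the board is the bare catch tray, open in front, with side lips 10 mm high, inner faces at y = +-114 mm
- bar_edge (a point): middle of the near lower edge of the front bar (aluminium tube 22 mm deep, 20 high, 220 wide). The frame (1.2 kg) is hinged 275 mm behind it and rests on stops: the bar is 3.8 to 6.8 mm above the board, different each time, so the blade begins to drag with its tip 30 to 80 mm beyond this edge; each mm farther lifts the bar 0.06 mm against its weight of about 6 N
There are look-alikes about, which are no part of the job. Of the things that look like the part that bears gauge_grip, the largest one is meant. What is shaped like the part that bears tag_b_center but yellow is not meant.

How it is judged:
By the outcome, as a careful person would: the job done as asked, in the order asked, and still so for the second after the job is handed in, while the arm keeps its last pose, push and grip.
It also fails if it takes over 67 s, if anything falls off the work surface, if the arm or the gripper's body presses on something with over 40 N, if the wrist force passes 120 N, or if a joint passes its speed limit or range.

### The arm

A 6-joint arm with a two-finger parallel gripper is mounted at the origin on the work surface. World frame = base frame: x ahead of the robot, y to its left, z up, the work surface at z = 0. Lengths are in mm, angles in rad, forces in N, time in s.
With the tool pointing down it reaches from about 350 to 925 mm from the base axis. Payload 6.4 kg.
Tool frame: the origin (TCP) lies at the very end of the fingers, on their centre line; the grasp point (between the pads) lies 19 mm behind it; x points along the fingers, y is the direction in which the jaws open and shut, and the axes are right-handed (so a half turn about x gives the same grasp; the last joint's range is limited). The gripper opens to 85 mm and grips with 20 to 120 N. Pads are 22 mm wide; open, the fingers measure 114 mm over their backs; the gripper's body (76 mm by 85 mm) begins 54 mm behind the grasp point. The pads swing forward as they close: fully open they stand 13 mm farther back than shut.
Start: joints at [-1.324, 0.245, 1.558, -0, 1.339, -0.174], TCP at [265.525, -593.305, 231.29] pointing down, gripper open.
Joint ranges: [-3.13, 3.13], [-1.02, 2.26], [0.13, 2.54], [-0.95, 4.09], [0.21, 2.88], [-2.74, 2.74]. Speed limits (rad/s): [2.57, 2.57, 3.14, 3.14, 3.14, 3.14].

### API

Orientations are given as a rotation vector (axis times angle).
In Python, from cell import bot, imaging gives the robot as it stands.
- The arm moves only by the tool servo_tool, never from a script. Its argument "rows" is a list of rows, each a list of 7 numbers: the shift along the tool's x, y, z in m, then the turn, a rotation vector about the tool's x, y, z in rad, then the closure, from -1 (fully open) to 1 (shut). A call has exactly 5 rows; each row shifts and turns the commanded pose from where the row before left it, along the tool's axes as they then stand; what a row does not reach is not made up. A row lasts 1/8 s, in which the tool goes at most 62.5 mm and 10.7 degrees, less where a joint would pass 70% of its speed; a pose out of reach is approached as far as the arm can. A call with a gripper value outside its range is refused whole. The fingers move at their own pace and stop on an object; "grip_force" is the grip in N (left out, the last holds). Time passes only in rows, so rows that do not move let the fingers close, or fill a call up. It gives the time, the measured TCP pose, the force and the opening at its end, in the units of the state.
- bot.read_state(): the state, without advancing time (a new reading comes with each control period).
- imaging.snapshot(name): name is "scene" or "top" or "wrist"; returns a dict with "img" (480x640x3 uint8, blue, green, red), "range_z" (480x640 float32, mm along the optical axis (not along the pixel's ray), 0 where there is no reading), "fovy" (degrees; the focal length in pixels is half the picture's height over the tangent of half this angle, whatever the lens; pixels are square), "cx", "cy" (the principal point, pixels), "view" (4x4, takes a point from world to camera coordinates); the wrist camera has in their place "T_tool_cam" (4x4, takes a point from camera to tool coordinates, whose origin is the TCP and whose axes are the tool frame's). Camera axes: x right, y up, looking along -z (the intrinsics and any distortion apply to the point x, -y, -z); pixel columns grow to the right and rows downward; lengths in mm; the calibration is good to about 2 mm. A picture is of the moment at which its call begins: read the wrist's pose just before it.
- bot.sign_off(): hands the job in, once; it reports no verdict.
Trained networks look in a picture, given as the dict that the camera call returned (one of the last four; its "shot" number tells which), for a name from the list of things; names that differ only in an ending like _2 or _b are one class to them, and where a whole thing is asked for, a point or a joint stands for the part that bears it (a point fixed in the world has none). Each returns a list of dicts, best first, with "confidence" (0 to 1); they miss things now and then, are a little off and sometimes report something else, mostly with a low value. They report only what shows in the picture. A call takes as long as a camera call. They do not tell look-alikes from the thing itself.
- imaging.spot_in(label, picture): "rect" ([centre column, centre row, width, height] in pixels, round what is visible of it).
The state is a dict: "time_s": time; "qpos": joint angles; "joint_vel": joint speeds; "joint_efforts": joint torques, N m; "position": TCP position; "tcp_rot": TCP orientation; "force": force on the tool from outside, world axes, zero at the start; "wrist_torque": the same for the moment, N m; "grip_width": finger opening in mm.
Only numpy, scipy, OpenCV 4.12 (cv2) and the standard library are available. Lean on these libraries where they do the work, as an engineer would, in place of code of your own. Each camera call takes 0.05 s, during which the arm holds its last target.

## Working session

There is one attempt and no reset: what is moved stays moved. The work goes in short steps, Python scripts to look and compute and a tool call to move; the robot and the scene stay as the last step left them, time stands still between calls to the robot, and variables do not carry over. Pictures are saved under pics/ and viewed, and the job is handed in when it is done.

Besides the shell and the picture viewer there is one more tool, called after "Request:" as name([rows], argument=value, ...), one row to a line, values as JSON. servo_tool: Moves the arm, as the interface text tells. Its arguments: {"type":"object","properties":{"rows":{"type":"array"},"grip_force":{"type":"number"}},"required":["rows"]}

```bash
ls -la; mkdir -p pics; python3 - <<'E'
from cell import bot, imaging
import cv2,numpy as np
print(bot.read_state())
for n in ("scene","top","wrist"):
    s=imaging.snapshot(n); cv2.imwrite(f"pics/{n}0.png",s["img"]); print(n,{k:v for k,v in s.items() if k not in("img","range_z")})
    np.savez(f"pics/{n}0.npz",**{k:v for k,v in s.items()})
    for l in ("tag_a_center","tote_in","gauge_grip","gauge_tip","bar_edge"):
        print(l,imaging.spot_in(l,s))
print(bot.read_state()["time_s"])
E
```

```text
total 12
drwxr-xr-x  3 agent agent 4096 Dec  7 03:57 .
drwxr-xr-x 23 root  root  4096 Dec  7 03:57 ..
drwxr-xr-x  2 agent agent 4096 Dec  7 03:57 pics
{'time_s': 0.0, 'qpos': array([-1.32412643e+00,  2.45840204e-01,  1.55901161e+00, -1.26895553e-05,
        1.33872039e+00, -1.74104295e-01]), 'joint_vel': array([-0.00123354, -0.00059532,  0.00085522, -0.00314194, -0.00146558,
        0.00053439]), 'joint_efforts': array([ 5.51175890e-04, -4.29512358e+01, -3.26127684e+01, -6.15678482e-05,
        5.34014107e-03, -2.77239292e-05]), 'position': array([ 265.36405099, -592.74810317,  230.16491216]), 'tcp_rot': array([ 1.98997599,  0.4269874 , -1.99014722]), 'force': array([-0.03296137, -0.16728582, -0.49464862]), 'wrist_torque': array([-0.01591568, -0.00845728, -0.0103778 ]), 'grip_width': 85.34460219626894}
scene {'fovy': 56.084702911883404, 'cx': 317.0787542542115, 'cy': 246.95328206035637, 'view': array([[ 8.57364679e-01,  5.14697321e-01, -3.53193095e-03,
        -3.47345445e+02],
       [-3.39089835e-01,  5.69979721e-01,  7.48425816e-01,
         1.32891436e+02],
       [ 3.87225892e-0
[... 1864 characters left out ...]
126250115616, 'cy': 240.6556042754127, 'T_tool_cam': array([[ 1.60138267e-04,  3.18467973e-01, -9.47933608e-01,
        -1.42374165e+02],
       [ 9.99999946e-01, -3.24449182e-04,  5.99320295e-05,
         8.68105463e-01],
       [-2.88469852e-04, -9.47933566e-01, -3.18468007e-01,
        -8.28669951e+01],
       [ 0.00000000e+00,  0.00000000e+00,  0.00000000e+00,
         1.00000000e+00]]), 'shot': 3}
tag_a_center []
tote_in []
gauge_grip [{'rect': [28.8, 95.5, 57.5, 38.2], 'confidence': 0.98}, {'rect': [203.2, 110.5, 31.4, 125.1], 'confidence': 0.74}]
gauge_tip [{'rect': [205.1, 110.2, 28.9, 130.1], 'confidence': 0.8}, {'rect': [29.4, 95.8, 58.7, 36.1], 'confidence': 0.67}]
bar_edge []
0.9
```

View pics/scene0.png

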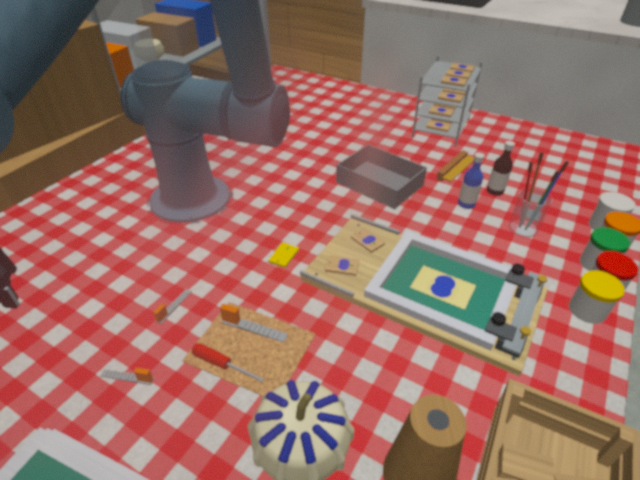

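View pics/top0.png

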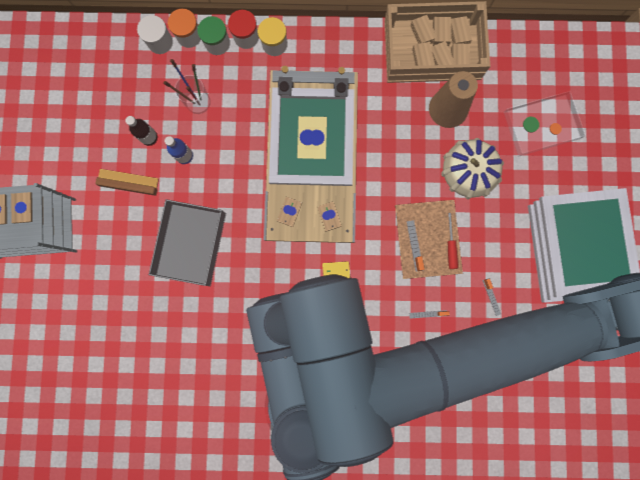

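View pics/wrist0.png

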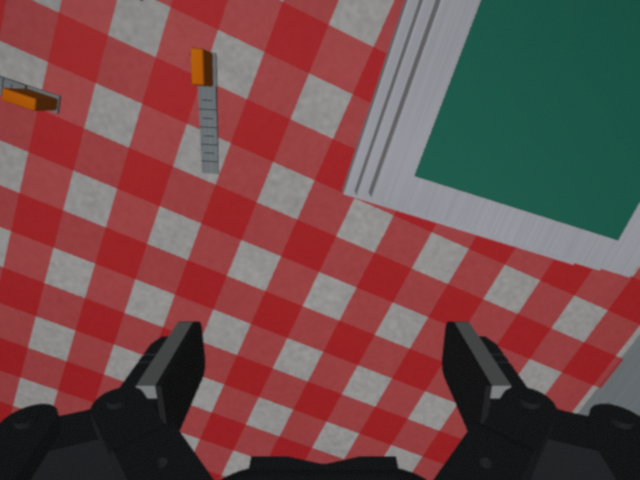

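```bash
cat > h.py <<'E'
import numpy as np, cv2
from scipy.spatial.transform import Rotation as R
def f(s): return 240/np.tan(np.radians(float(s["fovy"]))/2)
def cam2w(s,st=None):
    if "view" in s: return np.linalg.inv(s["view"])
    T=np.eye(4);T[:3,:3]=R.from_rotvec(st["tcp_rot"]).as_matrix();T[:3,3]=st["position"]
    return T@s["T_tool_cam"]
def cloud(s,T):
    h,w=s["range_z"].shape; u,v=np.meshgrid(np.arange(w),np.arange(h)); d=s["range_z"].astype(float)
    F=f(s); p=np.stack([(u-s["cx"])/F*d,-(v-s["cy"])/F*d,-d],-1)
    return p@T[:3,:3].T+T[:3,3]
def proj(s,T,P):
    P=np.atleast_2d(P); Ti=np.linalg.inv(T); c=P@Ti[:3,:3].T+Ti[:3,3]; F=f(s)
    return np.stack([s["cx"]+F*c[:,0]/-c[:,2], s["cy"]-F*c[:,1]/-c[:,2]],-1)
def onplane(s,T,uv,z):
    uv=np.atleast_2d(uv).astype(float);F=f(s)
    d=np.stack([(uv[:,0]-s["cx"])/F,-(uv[:,1]-s["cy"])/F,-np.ones(len(uv))],-1)@T[:3,:3].T
    o=T[:3,3]; t=(z-o[2])/d[:,2]; return o+d*t[:,None]
def load(n):
    z=np.load(n); return {k:z[k] for k in z}
E
python3 - <<'E'
from h import *
s=load("pics/top0.npz");T=cam2w(s);C=cloud(s,T)
np.set_printoptions(precision=1,suppress=True)
for n,(u,v) in dict(table=(370,270),tagA=(283,205),tagB=(322,206),board=(305,225),boardL=(275,225),boardR=(345,225),bar=(313,179),grip=(420,264),gfoot=(411,225),mat=(430,260),tote=(190,240),totewall=(167,203),yellow=(330,265),screw=(452,255),clampL=(285,88),clampR=(341,88)).items(): print(n,C[v,u],s["range_z"][v,u])
big=cv2.resize(s["img"][170:290,250:470],None,fx=3.6,fy=3.6,interpolation=cv2.INTER_CUBIC); cv2.imwrite("pics/topcrop.png",big)
big=cv2.resize(s["img"][180:300,130:250],None,fx=4,fy=4,interpolation=cv2.INTER_CUBIC); cv2.imwrite("pics/topcrop2.png",big)
E
```

```text
table [ 354.4 -153.9    3.4] 1468.9829
tagA [521.   80.4  26. ] 1466.485
tagB [519.4 -23.2  31.4] 1460.4995
board [469.4  21.   20.3] 1465.9935
boardL [467.8 100.6  20. ] 1466.3582
boardR [471.6 -85.1  19.1] 1467.0267
bar [589.8   2.   39.6] 1460.506
grip [ 369.9 -279.    50.9] 1423.1227
gfoot [ 476.8 -261.9    6.8] 1479.2313
mat [ 384.  -312.9    5.7] 1469.4686
tote [424.5 327.    9. ] 1473.2285
totewall [515.5 380.   54.2] 1438.914
yellow [365.3 -47.4   9.1] 1464.9473
screw [ 396.3 -365.5   32.3] 1444.2405
clampL [821.8  79.4  80.9] 1446.3623
clampR [826.8 -67.1  75.3] 1451.9281
```

View pics/topcrop.png

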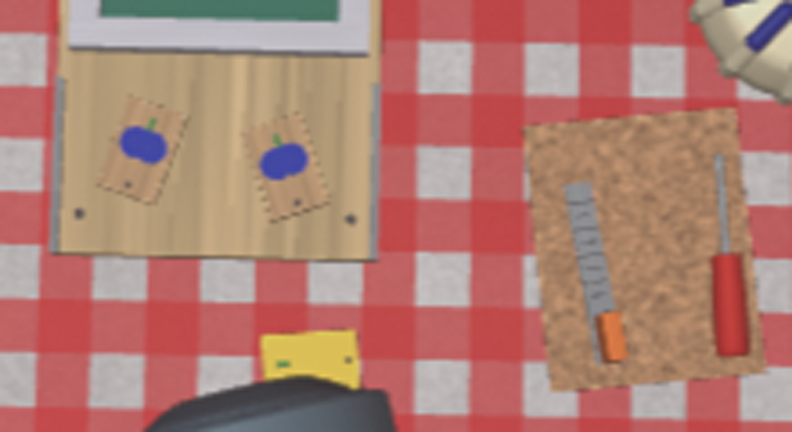

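```bash
python3 - <<'E'
from h import *
np.set_printoptions(precision=1,suppress=True)
s=load("pics/wrist0.npz");C=cloud(s,s["T_tool_cam"])
for u,v in [(195,325),(200,330),(202,350),(190,330),(165,380),(120,400),(450,330),(448,350),(460,330),(300,465)]: print(u,v,C[v,u],s["range_z"][v,u])
m=(C[...,0]>-80)&(C[...,0]<40)&(np.abs(C[...,1])<80)&(s["range_z"]>0)
print(C[m].max(0),C[m].min(0))
E
```

```text
195 325 [-18.9 -42.  -11.6] 139.74028
200 330 [-15.1 -41.7  -7.5] 144.61462
202 350 [-16.1 -41.5  -0.1] 146.01201
190 330 [-22.3 -42.6 -11.7] 136.528
165 380 [-48.2 -41.5 -11.9] 111.848854
120 400 [-59.6 -47.8 -14.7] 100.14959
450 330 [-18.3  43.7  -9.4] 141.021
448 350 [-18.8  43.6  -1.9] 142.9106
460 330 [-21.8  45.8 -11.5] 136.9848
300 465 [-74.6  -3.9 -10.7] 87.25664
[-12.1  75.1  10.9] [-80.  -73.8 -19.7]
```

View pics/topcrop2.png

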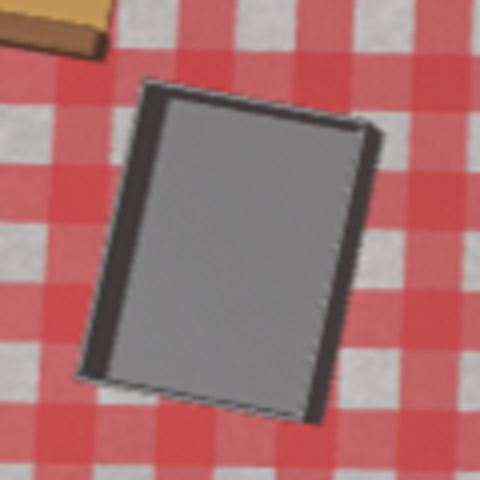

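```bash
cat >> h.py <<'E'
def pose(st): return np.array(st["position"]),R.from_rotvec(st["tcp_rot"])
def down(psi):
    """tool x down, tool y (jaws) along world direction at angle psi (rad)"""
    y=np.array([np.cos(psi),np.sin(psi),0]);x=np.array([0,0,-1.]);z=np.cross(x,y)
    return R.from_matrix(np.stack([x,y,z],1))
def psi_of(r): y=r.as_matrix()[:,1]; return np.arctan2(y[1],y[0])
def plan(st,p1,r1,n):
    p0,r0=pose(st); d=(r0.inv()*r1).as_rotvec(); out=[]
    p,r=p0,r0
    for k in range(n):
        pn=p0+(np.array(p1)-p0)*(k+1)/n; rn=r0*R.from_rotvec(d*(k+1)/n)
        s=r.inv().apply(pn-p)/1000; out.append(list(np.round(s,4))+list(np.round(d/n,4))); p,r=pn,rn
    for o in out: print([float(v) for v in o])
    print("dist/row",np.linalg.norm(np.array(p1)-p0)/n,"deg/row",np.degrees(np.linalg.norm(d))/n)
E
python3 - <<'E'
from h import *
from cell import bot
np.set_printoptions(precision=3,suppress=True)
st=bot.read_state();p,r=pose(st);print(st["time_s"],p,r.as_matrix(),np.degrees(psi_of(r)))
# gauge detect in top
s=load("pics/top0.npz");T=cam2w(s)
def tp(u,v,z): return onplane(s,T,[250+u/3.6,170+v/3.6],z)[0]
print("tagA corners",[tp(*c,27) for c in [(135,95),(188,115),(152,205),(97,183)]])
print("tagB corners",[tp(*c,27) for c in [(245,128),(295,112),(330,203),(275,222)]])
print("gauge tip",tp(577,185,5),"grip top",tp(612,337,47))
print("bar",tp(68,50,35),tp(370,53,35),"board front",tp(52,252,18),tp(378,260,18))
def t2(u,v,z): return onplane(s,T,[130+u/4,180+v/4],z)[0]
print("tote",[t2(*c,60) for c in [(147,78),(382,130),(322,424),(78,378)]])
plan(st,[400,-290,235],down(np.radians(-90)),6)
E
```

```text
0.9 [ 265.536 -593.31   231.295] [[ 0.     0.408 -0.913]
 [-0.    -0.913 -0.408]
 [-1.     0.    -0.   ]] -65.88946757582853
tagA corners [array([544.177,  69.074,  27.   ]), array([529.999,  29.6  ,  27.   ]), array([462.641,  54.278,  27.   ]), array([478.117,  95.089,  27.   ])]
tagB corners [array([521.128, -12.606,  27.   ]), array([533.792, -49.178,  27.   ]), array([466.697, -76.135,  27.   ]), array([451.876, -36.117,  27.   ])]
gauge tip [ 486.721 -260.228    5.   ] grip top [ 371.2   -279.618   47.   ]
bar [575.308 118.661  35.   ] [ 577.429 -103.46    35.   ] board front [427.494 127.508  18.   ] [ 426.328 -112.313   18.   ]
tote [array([523.746, 379.372,  60.   ]), array([492.67, 225.54,  60.  ]), array([302.675, 255.915,  60.   ]), array([328.804, 413.03 ,  60.   ])]
[-0.0006, -0.037, -0.0411, 0.0701, -0.0, -0.0]
[-0.0006, -0.0398, -0.0384, 0.0701, -0.0, -0.0]
[-0.0006, -0.0424, -0.0355, 0.0701, -0.0, -0.0]
[-0.0006, -0.0448, -0.0325, 0.0701, -0.0, -0.0]
[-0.0006, -0.0469, -0.0293, 0.0701, -0.0, -0.0]
[-0.0006, -0.0489, -0.0259, 0.0701, -0.0, -0.0]
dist/row 55.3000238733869 deg/row 4.018422075084735
```

```bash
python3 - <<'E'
from h import *
from cell import bot
st=bot.read_state()
plan(st,[420,-365,215],down(np.radians(-90)),5)
E
```

```text
[0.0033, -0.0291, -0.0469, 0.0842, -0.0, -0.0]
[0.0033, -0.0329, -0.0442, 0.0842, -0.0, -0.0]
[0.0033, -0.0365, -0.0413, 0.0842, -0.0, -0.0]
[0.0033, -0.0398, -0.0381, 0.0842, -0.0, -0.0]
[0.0033, -0.0429, -0.0346, 0.0842, -0.0, -0.0]
dist/row 55.22686385906233 deg/row 4.822106490101683
```

Request:
servo_tool([
  [0.003, -0.029, -0.047, 0.084, 0, 0, -1],
  [0.003, -0.033, -0.044, 0.084, 0, 0, -1],
  [0.003, -0.037, -0.041, 0.084, 0, 0, -1],
  [0.003, -0.04, -0.038, 0.084, 0, 0, -1],
  [0.003, -0.043, -0.035, 0.084, 0, 0, -1],
])

```text
time_s: 1.52
position: [420.4, -362.7, 216.4]
tcp_rot: [-2.221, 0.003, 2.22]
force: [0.6, -0.7, 0.3]
grip_width: 85.5
```

```bash
cat > snap.py <<'E'
import sys; from h import *
from cell import bot, imaging
n=sys.argv[1]; st=bot.read_state(); s=imaging.snapshot("wrist")
np.savez(f"pics/{n}.npz",position=st["position"],tcp_rot=st["tcp_rot"],**s); cv2.imwrite(f"pics/{n}.png",s["img"])
print(st["time_s"],st["position"],np.degrees(psi_of(pose(st)[1])),st["force"],st["grip_width"])
for l in sys.argv[2:]: print(l,imaging.spot_in(l,s))
E
python3 snap.py w1 gauge_grip
```

```text
1.525 [ 420.42592188 -362.74503113  216.43996644] -90.12951257300766 [ 0.62349381 -0.65192495  0.30420164] 85.53619630888447
gauge_grip [{'rect': [431.6, 322.6, 25.5, 71.9], 'confidence': 0.83}, {'rect': [215.8, 202.6, 69.3, 174.5], 'confidence': 0.72}, {'rect': [269.1, 379.1, 96.1, 33.4], 'confidence': 0.64}]
```

View pics/w1.png

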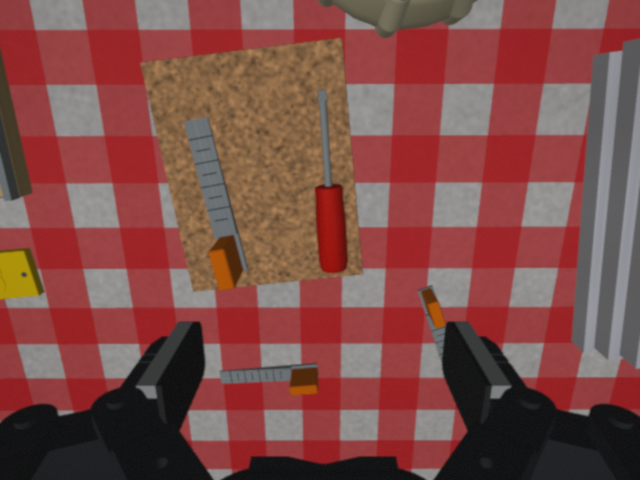

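Request:
servo_tool([
  [0, -0.05, -0.015, 0, 0, 0, -1],
  [0, -0.06, -0.015, 0, 0, 0, -1],
  [0, -0.06, -0.015, 0, 0, 0, -1],
  [0, -0.06, -0.015, 0, 0, 0, -1],
  [0, -0.06, -0.015, 0, 0, 0, -1],
])

```text
time_s: 2.25
position: [494.8, -73.1, 216.8]
tcp_rot: [2.222, -0.001, -2.22]
force: [0.4, -0.4, 0.7]
grip_width: 85.4
```

Request:
servo_tool([
  [0.003, -0.045, -0.018, 0, 0, 0, -0.4],
  [0.003, -0.042, -0.018, 0, 0, 0, -0.4],
  [0, 0, 0, 0, 0, 0, -0.4],
  [0, 0, 0, 0, 0, 0, -0.4],
  [0, 0, 0, 0, 0, 0, -0.4],
])

```text
time_s: 2.88
position: [530.2, 11.6, 210.4]
tcp_rot: [-2.221, 0.001, 2.221]
force: [0.1, 0.6, 0.9]
grip_width: 59.5
```

```bash
python3 snap.py w2 tag_a_center
```

```text
2.875 [530.22456531  11.56911207 210.44368723] -90.05538688940952 [0.07939288 0.55526212 0.85777146] 59.480909636028215
tag_a_center [{'rect': [259.9, 235.2, 79.9, 92.8], 'confidence': 0.84}, {'rect': [327.4, 77.0, 339.8, 154.1], 'confidence': 0.36}]
```

View pics/w2.png

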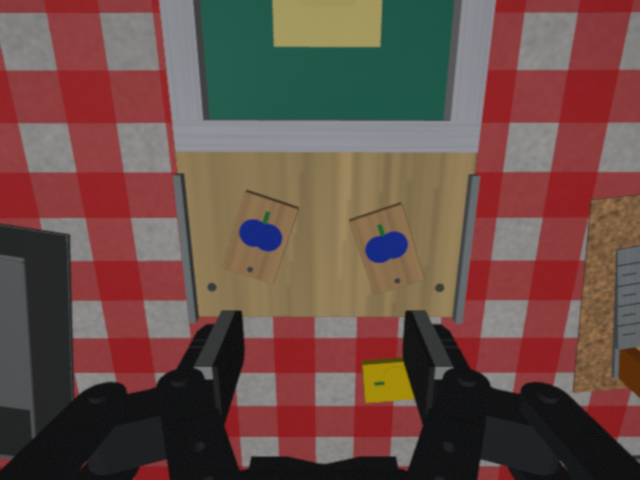

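```bash
python3 - <<'E'
from h import *
np.set_printoptions(precision=1,suppress=True)
def meas(name):
    s=load(name);T=cam2w(s,s);return s,T,cloud(s,T)
s,T,C=meas("pics/w2.npz")
print("board z",np.median(C[165:185,330:340,2]),np.median(C[300:310,300:330,2]),"tagA z",np.median(C[255:265,255:270,2]),"tagB",np.median(C[265:275,385:400,2]),"table",np.median(C[340:350,290:310,2]))
m=((C[...,2]>24)&(C[...,2]<35)).astype(np.uint8); m[:158]=0;m[300:]=0;m[:,:200]=0;m[:,450:]=0
n,l,stt,c=cv2.connectedComponentsWithStats(m)
for i in range(1,n):
    if stt[i,4]<400: continue
    v,u=np.nonzero(l==i); P=C[v,u]; 
    rect=cv2.minAreaRect(P[:,:2].astype(np.float32)); print(stt[i],rect,np.median(P[:,2]))
# fingertip
Ct=cloud(s,s["T_tool_cam"]); mm=(np.abs(Ct[...,1])<50)&(Ct[...,0]>-60)&(Ct[...,0]<30)&(np.arange(480)[:,None]>300)&(s["range_z"]<200)&(s["range_z"]>0)
print("tip x max",np.percentile(Ct[mm][:,0],[90,98,99.5,100]))
big=cv2.resize(s["img"][140:330,160:480],None,fx=2.5,fy=2.5,interpolation=cv2.INTER_CUBIC); cv2.imwrite("pics/w2c.png",big)
# bar
for u in (190,250,320,400,470): print("bar col",u,[C[v,u].round(1).tolist() for v in (135,150,156)])
E
```

```text
board z 17.851844266189573 17.686342656691494 tagA z 26.667484485598663 tagB 26.638959263794504 table 0.07463792620467302
[ 223  190   76   94 4421] ((505.3387756347656, 63.57680130004883), (44.99604034423828, 70.77190399169922), 70.69141387939453) 26.80625848496976
[ 350  203   75   92 4292] ((494.95208740234375, -42.54975128173828), (70.42356872558594, 45.06089401245117), 19.314178466796875) 26.787907477430338
tip x max [-18.6  -9.9  -6.7  -3.9]
bar col 190 [[589.8, 106.8, 43.9], [579.1, 108.2, 43.0], [571.7, 116.5, 18.0]]
bar col 250 [[589.8, 63.5, 44.7], [579.2, 64.2, 44.4], [571.6, 69.0, 17.6]]
bar col 320 [[589.7, 13.3, 42.9], [579.0, 13.4, 43.0], [571.6, 13.6, 17.8]]
bar col 400 [[589.7, -44.2, 43.9], [579.1, -44.7, 44.3], [571.6, -49.6, 18.7]]
bar col 470 [[589.8, -94.0, 45.5], [579.0, -95.9, 43.4], [571.4, -105.4, 17.3]]
```

View pics/w2c.png

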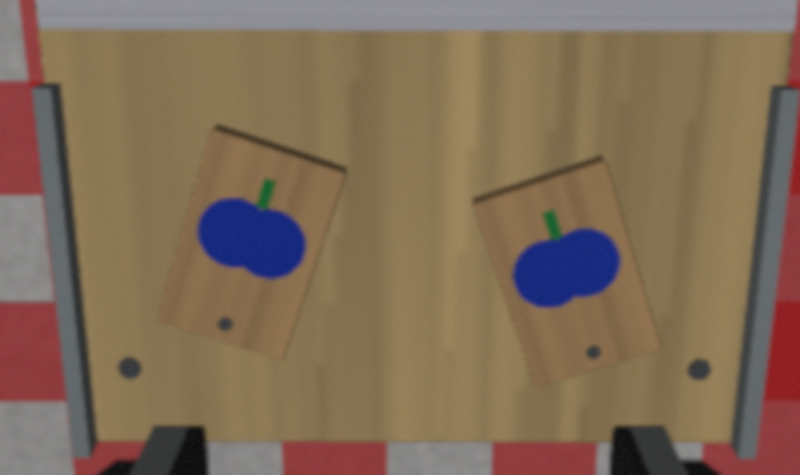

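```bash
cat > pl.py <<'E'
# usage: pl.py  x,y,z,psi,n ...   (successive waypoints from measured pose)
import sys; from h import *
from cell import bot
st=bot.read_state(); print(st["time_s"])
for a in sys.argv[1:]:
    x,y,z,ps,n=[float(v) for v in a.split(",")]
    r=down(np.radians(ps)); plan(st,[x,y,z],r,int(n)); st=dict(position=np.array([x,y,z]),tcp_rot=r.as_rotvec())
E
python3 pl.py 505.3,63.6,110,-109.3,3 505.3,63.6,19,-109.3,2
python3 - <<'E'
from h import *
np.set_printoptions(precision=1,suppress=True)
s=load("pics/w1.npz");T=cam2w(s,s);C=cloud(s,T)
print("mat",np.median(C[80:100,250:280,2]))
hsv=cv2.cvtColor(s["img"],cv2.COLOR_BGR2HSV)
m=(C[...,2]>38)&(C[...,2]<52);m[:,:190]=0;m[:,260:]=0;m[:220]=0;m[300:]=0
P=C[m];print(len(P),cv2.minAreaRect(P[:,:2].astype(np.float32)),np.median(P[:,2]))
m=(C[...,2]>4.3)&(C[...,2]<60);m[:,:170]=0;m[:,265:]=0;m[:100]=0;m[300:]=0
P=C[m];print(len(P),cv2.minAreaRect(P[:,:2].astype(np.float32)))
s=load("pics/w2.npz");T=cam2w(s,s);C=cloud(s,T)
# bar side line
for v in (140,148): print(np.polyfit(C[v,200:460,1],C[v,200:460,0],1))
m=(C[...,2]>35)&(C[...,2]<50)&(C[...,0]<640)&(C[...,0]>500)&(np.abs(C[...,1])<130);m[160:]=0
x=C[m];print("frame y range",np.percentile(x[:,1],[0.5,99.5]), "front x",np.percentile(x[:,0],[0,1,2]))
E
```

```text
2.975
[0.0335, -0.0173, 0.0083, 0.112, -0.0001, -0.0]
[0.0335, -0.0162, 0.0102, 0.112, -0.0001, -0.0]
[0.0335, -0.015, 0.012, 0.112, -0.0001, -0.0]
dist/row 38.581494042718774 deg/row 6.415453340415531
[0.0455, 0.0, -0.0, -0.0, 0.0, 0.0]
[0.0455, 0.0, -0.0, -0.0, 0.0, 0.0]
dist/row 45.5 deg/row 4.5373444061680006e-15
mat 2.6975346305447943
838 ((374.10186767578125, -281.0423889160156), (36.15697479248047, 14.831079483032227), 9.857613563537598) 46.421657976540445
4598 ((423.8968505859375, -271.9966735839844), (80.08243560791016, 163.56610107421875), 87.26029205322266)
[  0.  586.4]
[  0.  580.5]
frame y range [-101.1  117.8] front x [578.1 578.4 578.5]
```

Request:
servo_tool([
  [0.0335, -0.0173, 0.0083, 0.112, 0, 0, -0.4],
  [0.0335, -0.0162, 0.0102, 0.112, 0, 0, -0.4],
  [0.0335, -0.015, 0.012, 0.112, 0, 0, -0.4],
  [0.05, 0, 0, 0, 0, 0, -0.4],
  [0.033, 0, 0, 0, 0, 0, -0.4],
])

```text
time_s: 3.6
position: [504.2, 64.3, 24.9]
tcp_rot: [-2.038, 0.346, 2.041]
force: [0.7, 0.1, 1.0]
grip_width: 60.0
```

```bash
python3 snap.py w3; python3 pl.py 505.3,63.6,19,-109.3,2
```

```text
3.6 [504.17484133  64.29621106  24.8861441 ] -109.24463022484484 [0.68567923 0.06141512 1.04635589] 59.960854935296915
3.65
[0.0011, -0.0003, -0.0021, 0.0002, 0.0042, -0.0011]
[0.0011, -0.0003, -0.0021, 0.0002, 0.0042, -0.0011]
dist/row 2.3592818265740387 deg/row 0.2492434048969725
```

View pics/w3.png

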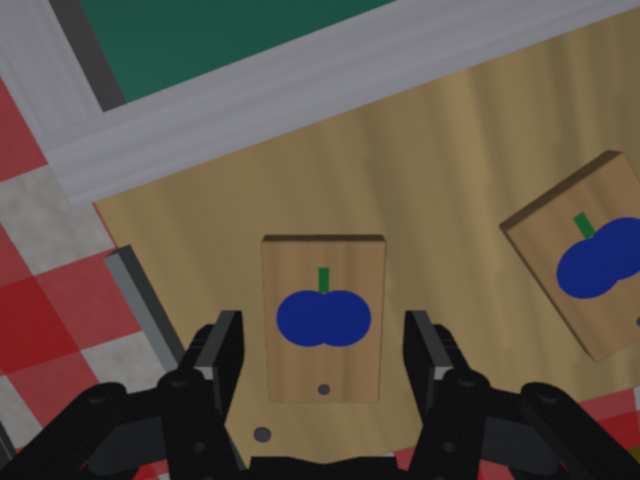

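Request:
servo_tool([
  [0.002, 0, 0, 0, 0, 0, -0.4],
  [0, 0, 0, 0, 0, 0, 0.2],
  [0, 0, 0, 0, 0, 0, 0.4],
  [0, 0, 0, 0, 0, 0, 0.4],
  [0, 0, 0, 0, 0, 0, 0.4],
], grip_force=40)

```text
time_s: 4.28
position: [507.0, 64.3, 26.9]
tcp_rot: [-2.044, 0.345, 2.036]
force: [-0.9, -1.6, 6.3]
grip_width: 25.8
```

```bash
python3 snap.py w4; python3 -c "
from cell import bot
for i in range(3):
  s=bot.read_state();print(s['time_s'],s['position'],s['grip_width'],s['force'])"
```

```text
4.275 [507.04297952  64.28731861  26.88929798] -109.19284791676745 [-0.85111283 -1.55705916  6.31806143] 25.796607227819003
4.325 [507.01522102  64.28486709  26.86533783] 25.692483866865665 [-1.06928598 -0.66582626  6.19280482]
4.325 [507.01522102  64.28486709  26.86533783] 25.692483866865665 [-1.06928598 -0.66582626  6.19280482]
4.325 [507.01522102  64.28486709  26.86533783] 25.692483866865665 [-1.06928598 -0.66582626  6.19280482]
```

View pics/w4.png

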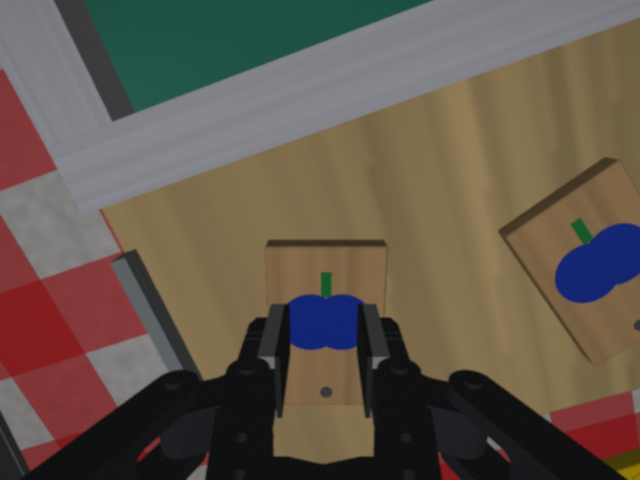

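```bash
python3 - <<'E'
from h import *
np.set_printoptions(precision=1,suppress=True)
for n,tips in (("w1",[(200,326),(452,326)]),("w3",[(238,316),(408,316),(235,330)]),("w4",[(284,308),(363,308),(280,325)])):
    s=load(f"pics/{n}.npz");T=cam2w(s,s);C=cloud(s,T);Ct=cloud(s,s["T_tool_cam"])
    print(n,s["position"])
    for u,v in tips:
        w=Ct[v-6:v+12,u-8:u+8].reshape(-1,3); d=s["range_z"][v-6:v+12,u-8:u+8].ravel(); k=(d>0)&(d<(165 if n!="w4" else 158))
        if k.any(): print(u,v,Ct[v,u],"max x",np.sort(w[k][:,0])[-6:], "z range",w[k][:,2].min(),w[k][:,2].max())
E
```

```text
w1 [ 420.4 -362.7  216.4]
200 326 [-14.7 -42.2  -9.1] max x [-13.5 -13.5 -13.2 -12.9 -12.6 -12.5] z range -12.865413816174211 -4.069362012883801
452 326 [-20.   43.2 -12.2] max x [-13.5 -13.4 -13.  -12.6 -12.6 -12.1] z range -12.929033643153346 -4.581338744554117
w3 [504.2  64.3  24.9]
238 316 [-13.2 -29.5 -12.2] max x [-5.5 -5.3 -5.2 -5.1 -5.1 -4. ] z range -13.294010698126883 -3.3496925779083426
408 316 [-10.8  30.  -10.9] max x [-5.3 -5.1 -5.1 -4.8 -4.3 -4.2] z range -13.10894579915528 -3.3412094682852853
235 330 [-17.7 -29.9  -9.3] max x [-7.3 -7.2 -7.1 -7.  -6.4 -6.2] z range -13.294010698126883 0.31571747501162406
w4 [507.   64.3  26.9]
284 308 [ -7.5 -14.1 -12.3] max x [-0.5 -0.4 -0.3 -0.3 -0.2 -0.1] z range -13.18904019578163 -6.036419779333087
363 308 [ -6.5  14.5 -11.8] max x [-0.2 -0.2 -0.1 -0.1 -0.1 -0.1] z range -13.031478927046749 -5.549443565298745
280 325 [-19.9 -14.3 -12.5] max x [-12.2 -12.1 -11.9 -11.9 -11.9 -11.2] z range -13.149593738904827 -4.358365605619056
```

Request:
servo_tool([
  [-0.015, 0, 0, 0, 0, 0, 0.2],
  [0, 0, 0, 0, 0, 0, -0.4],
  [0, 0, 0, 0, 0, 0, -0.4],
  [0, 0, 0, 0, 0, 0, -0.4],
  [0, 0, 0, 0, 0, 0, -0.4],
])

```text
time_s: 4.95
position: [505.0, 64.7, 39.4]
tcp_rot: [-2.039, 0.345, 2.041]
force: [-0.6, -0.1, -0.6]
grip_width: 59.8
```

```bash
cat > tags.py <<'E'
import sys; from h import *
s=load(f"pics/{sys.argv[1]}.npz");T=cam2w(s,s);C=cloud(s,T)
m=((C[...,2]>24)&(C[...,2]<32)&(C[...,0]>400)&(C[...,0]<574)&(np.abs(C[...,1]-8)<105)).astype(np.uint8)
m[s["range_z"]<135]=0
n,l,stt,c=cv2.connectedComponentsWithStats(m)
for i in range(1,n):
    if stt[i,4]<800: continue
    v,u=np.nonzero(l==i); P=C[v,u]; print(stt[i],cv2.minAreaRect(P[:,:2].astype(np.float32)),np.median(P[:,2]))
E
python3 snap.py w5; python3 tags.py w5
```

```text
4.95 [504.9507409   64.68823053  39.42850096] -109.2055925841929 [-0.5814229  -0.13326505 -0.57925152] 59.83699108892312
[  490   148   150   196 17551] ((494.7267761230469, -42.49489212036133), (71.6506118774414, 45.61882400512695), 19.043004989624023) 26.798528849331007
[  268   228   115   153 16421] ((505.2083435058594, 63.694515228271484), (45.119720458984375, 70.66392517089844), 70.9826889038086) 26.825928762205166
```

View pics/w5.png

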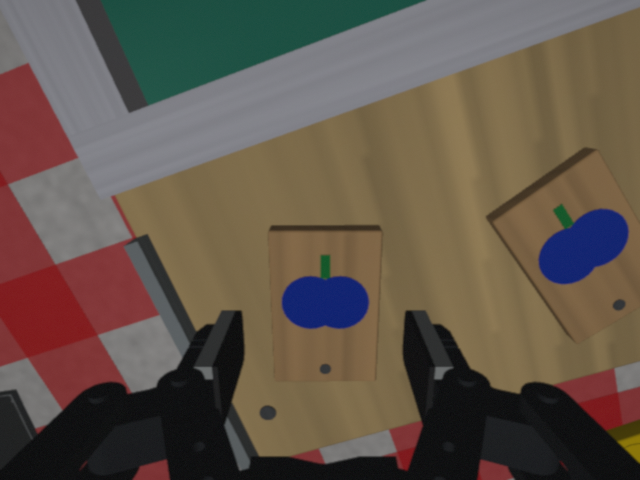

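```bash
python3 pl.py 505.2,63.7,18,-109.1,3
```

```text
5.0
[0.0072, 0.0003, -0.0002, -0.0006, 0.0002, -0.0001]
[0.0072, 0.0003, -0.0002, -0.0006, 0.0002, -0.0001]
[0.0072, 0.0003, -0.0002, -0.0006, 0.0002, -0.0001]
dist/row 7.168851813300428 deg/row 0.037780910918459636
```

Request:
servo_tool([
  [0.011, 0.001, 0, 0, 0, 0, -0.4],
  [0.0105, 0, 0, 0, 0, 0, -0.4],
  [0, 0, 0, 0, 0, 0, -0.4],
  [0, 0, 0, 0, 0, 0, -0.4],
  [0, 0, 0, 0, 0, 0, -0.4],
])

```text
time_s: 5.62
position: [505.3, 63.7, 18.6]
tcp_rot: [-2.04, 0.345, 2.039]
force: [0.4, 0.1, -0.0]
grip_width: 59.4
```

Request:
servo_tool([
  [0, 0, 0, 0, 0, 0, -0.1],
  [0, 0, 0, 0, 0, 0, 0.1],
  [0, 0, 0, 0, 0, 0, 0.1],
  [0, 0, 0, 0, 0, 0, 0.1],
  [-0.01, 0, 0, 0, 0, 0, 0.1],
])

```text
time_s: 6.25
position: [503.9, 63.8, 27.7]
tcp_rot: [-2.037, 0.345, 2.042]
force: [-0.4, 0.3, -0.4]
grip_width: 43.4
```

```bash
python3 pl.py 490,100,130,-109.1,2 459,300,150,-99.5,4
```

```text
6.25
[-0.0511, -0.0148, 0.0127, -0.0009, 0.0011, -0.0003]
[-0.0511, -0.0148, 0.0126, -0.0009, 0.0011, -0.0003]
dist/row 54.70293186516769 deg/row 0.08527504597103848
[-0.005, -0.0447, 0.0237, -0.0419, -0.0, -0.0]
[-0.005, -0.0457, 0.0218, -0.0419, -0.0, -0.0]
[-0.005, -0.0465, 0.0199, -0.0419, -0.0, -0.0]
[-0.005, -0.0473, 0.0179, -0.0419, -0.0, -0.0]
dist/row 50.84350991031205 deg/row 2.399999999999997
```

Request:
servo_tool([
  [-0.051, -0.015, 0.012, 0, 0, 0, 0.4],
  [-0.051, -0.015, 0.012, 0, 0, 0, 0.4],
  [-0.005, -0.052, 0.027, -0.056, 0, 0, 0.4],
  [-0.005, -0.054, 0.024, -0.056, 0, 0, 0.4],
  [-0.005, -0.055, 0.022, -0.056, 0, 0, 0.4],
])

```text
time_s: 6.88
position: [465.7, 276.5, 145.9]
tcp_rot: [-2.135, 0.177, 2.134]
force: [0.5, 0.1, -0.3]
grip_width: 43.8
```

```bash
python3 snap.py w6 tote_in
```

```text
6.875 [465.65049196 276.54895328 145.87320123] -99.49744245932 [ 0.49448094  0.05927844 -0.287807  ] 43.805281518924275
tote_in [{'rect': [249.7, 310.9, 271.0, 297.8], 'confidence': 0.9}]
```

View pics/w6.png

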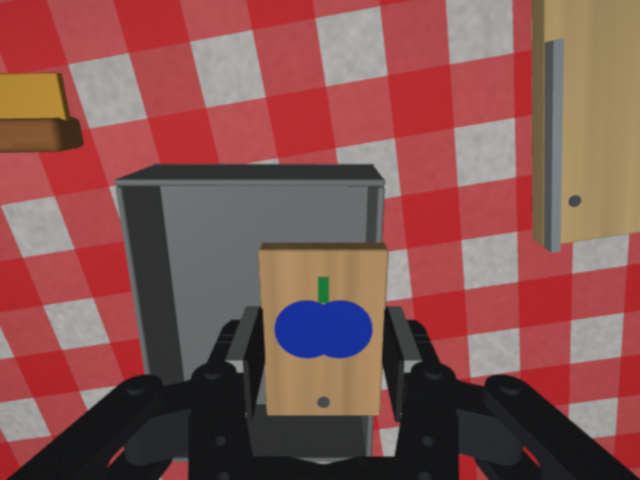

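```bash
python3 - <<'E'
from h import *
np.set_printoptions(precision=1,suppress=True)
s=load("pics/w6.npz");T=cam2w(s,s);C=cloud(s,T)
m=(C[...,2]>56)&(C[...,2]<64)&(s["range_z"]>180);m[:, 430:]=0;m[:150]=0
m=cv2.morphologyEx(m.astype(np.uint8),cv2.MORPH_OPEN,np.ones((2,2)))>0
P=C[m];print(len(P),cv2.minAreaRect(P[:,:2].astype(np.float32)),cv2.boxPoints(cv2.minAreaRect(P[:,:2].astype(np.float32))))
print("floor",np.median(C[220:235,200:240,2]))
# tag held: in tool frame
Ct=cloud(s,s["T_tool_cam"]); q=Ct[260:400,275:375].reshape(-1,3); print("tag top x",np.median(q[:,0]),Ct[250,320],Ct[408,320])
E
python3 pl.py 459.4,310.6,90,-99.5,2
```

```text
4982 ((404.4562072753906, 329.6501159667969), (175.58840942382812, 305.3274841308594), 79.92822265625) [[238.8 269.9]
 [539.4 216.5]
 [570.1 389.4]
 [269.5 442.8]]
floor 3.7196549881083456
tag top x -7.937567019013841 [ -7.5  -0.9 -34.5] [-8.4 -1.  30.9]
6.975
[0.0281, -0.0149, 0.0053, 0.0028, -0.0003, 0.0008]
[0.0281, -0.0149, 0.0053, 0.0028, -0.0003, 0.0008]
dist/row 32.27240567722444 deg/row 0.16625536476082597
```

```bash
python3 - <<'E'
from h import *
np.set_printoptions(precision=1,suppress=True)
s=load("pics/w6.npz");T=cam2w(s,s);C=cloud(s,T)
for uv in [(118,180),(384,180),(250,180),(150,458),(372,458)]: print(uv,onplane(s,T,uv,60)[0])
for v in range(160,196,3): print(v,C[v,200],C[v,300])
for u in list(range(112,170,4))+list(range(355,395,4)): print(u,C[210,u])
E
```

```text
(118, 180) [525.3 380.7  60. ]
(384, 180) [501.2 236.5  60. ]
(250, 180) [513.4 309.1  60. ]
(150, 458) [334.  420.9  60. ]
(372, 458) [308.6 268.   60. ]
160 [523.4 352.2  -0.6] [512.2 284.6   0.1]
163 [521.5 352.5   0.1] [510.3 284.9   1.1]
166 [520.8 348.7  14.1] [510.  284.3  13.1]
169 [520.2 345.3  26.3] [509.9 283.7  26. ]
172 [519.6 342.3  37.5] [509.6 283.1  36.7]
175 [519.1 339.4  48. ] [509.5 282.6  47.3]
178 [518.8 336.4  58.5] [509.4 282.1  57.1]
181 [517.3 336.4  59.8] [508.3 282.1  60.1]
184 [515.8 336.7  60.4] [506.8 282.3  61. ]
187 [505.6 356.2   2. ] [494.5 287.7   3.7]
190 [503.9 356.    4.4] [492.3 288.1   3.1]
193 [501.7 356.9   3.2] [490.3 288.5   3.4]
112 [499.6 422.8   0.1]
116 [499.2 419.6   0.6]
120 [509.  384.4  61.1]
124 [508.4 383.   59.7]
128 [507.3 382.9  55.5]
132 [506.2 382.7  51.4]
136 [504.9 382.9  46.4]
140 [503.4 383.7  40. ]
144 [502.1 383.7  34.9]
148 [500.9 383.3  30.4]
152 [499.3 383.7  24.1]
156 [497.7 383.9  17.9]
160 [496.  384.2  11.3]
164 [494.  385.1   2.9]
168 [493.8 381.8   4. ]
355 [472.1 252.6   3.5]
359 [471.9 249.9   4.6]
363 [471.  247.1   3. ]
367 [471.5 244.5   6.4]
371 [477.8 243.6  31.6]
375 [482.5 242.7  50. ]
379 [485.  241.3  60.6]
383 [484.3 239.   59.4]
387 [467.3 230.   -0.3]
391 [467.  227.3   0.1]
```

```bash
python3 pl.py 461,318,110,-99.5,2 461,318,7,-99.5,3
```

```text
6.975
[0.0181, -0.0187, 0.005, 0.0028, -0.0003, 0.0008]
[0.0181, -0.0187, 0.0051, 0.0028, -0.0003, 0.0008]
dist/row 26.553331317481113 deg/row 0.16625536476082597
[0.0343, -0.0, 0.0, 0.0, -0.0, -0.0]
[0.0343, -0.0, 0.0, 0.0, -0.0, -0.0]
[0.0343, -0.0, -0.0, 0.0, -0.0, -0.0]
dist/row 34.333333333333336 deg/row 7.133838166077162e-15
```

Request:
servo_tool([
  [0.018, -0.019, 0.005, 0.002, 0, 0, 0.4],
  [0.018, -0.019, 0.005, 0.002, 0, 0, 0.4],
  [0.045, 0, 0, 0, 0, 0, 0.4],
  [0.035, 0, 0, 0, 0, 0, 0.4],
  [0.018, 0, 0, 0, 0, 0, 0.4],
])

```text
time_s: 7.6
position: [461.4, 313.0, 9.2]
tcp_rot: [-2.129, 0.186, 2.136]
force: [-0.2, 0.1, 0.3]
grip_width: 43.8
```

Request:
servo_tool([
  [0.002, 0, 0, 0, 0, 0, 0.4],
  [0, 0, 0, 0, 0, 0, -0.3],
  [0, 0, 0, 0, 0, 0, -0.4],
  [-0.05, 0, 0, 0, 0, 0, -0.4],
  [-0.06, 0, 0, 0, 0, 0, -0.4],
])

```text
time_s: 8.22
position: [462.2, 313.8, 120.5]
tcp_rot: [-2.131, 0.184, 2.134]
force: [-0.1, -0.3, 0.5]
grip_width: 59.8
```

```bash
python3 snap.py w7; python3 pl.py 495,120,130,-86,4 494.8,-42.5,90,-70.9,4
```

```text
8.225 [462.21705664 313.80678429 120.46927484] -99.81207066787792 [-0.05574548 -0.26360196  0.46867796] 59.778680592650886
8.275
[-0.0, 0.0472, -0.0151, -0.0601, -0.0034, 0.0016]
[-0.0, 0.0481, -0.0122, -0.0601, -0.0034, 0.0016]
[0.0, 0.0487, -0.0093, -0.0601, -0.0034, 0.0016]
[0.0001, 0.0492, -0.0063, -0.0601, -0.0034, 0.0016]
dist/row 49.580953821153166 deg/row 3.45270287555226
[0.01, 0.0405, 0.0029, -0.0659, 0.0, -0.0]
[0.01, 0.0402, 0.0055, -0.0659, 0.0, -0.0]
[0.01, 0.0398, 0.0082, -0.0659, 0.0, -0.0]
[0.01, 0.0392, 0.0108, -0.0659, 0.0, -0.0]
dist/row 41.837699805319126 deg/row 3.774999999999999
```

View pics/w7.png

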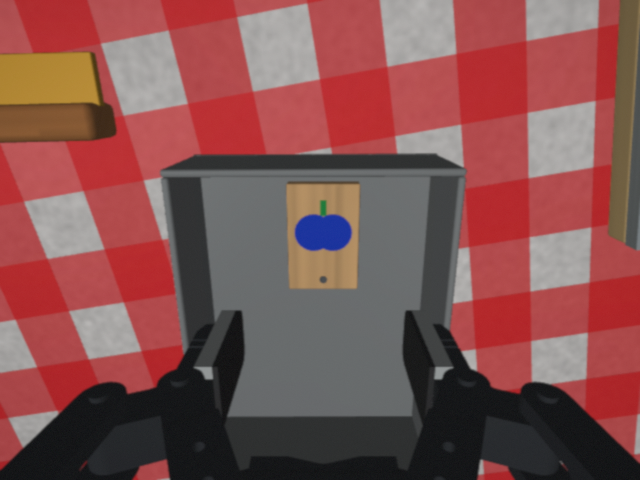

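Request:
servo_tool([
  [0, 0.054, -0.017, -0.06, 0, 0, -0.4],
  [0, 0.055, -0.014, -0.06, 0, 0, -0.4],
  [0, 0.056, -0.01, -0.06, 0, 0, -0.4],
  [0, 0.057, -0.004, -0.06, 0, 0, -0.4],
  [0.005, 0.055, 0, -0.065, 0, 0, -0.4],
])

```text
time_s: 8.9
position: [494.6, 31.5, 115.9]
tcp_rot: [2.155, 0.145, -2.146]
force: [0.8, 1.0, -0.4]
grip_width: 59.8
```

```bash
python3 pl.py 494.8,-42.5,90,-70.9,3 494.8,-42.5,40,-70.9,1
```

```text
8.9
[0.0086, 0.0244, 0.0033, -0.0658, -0.0012, -0.0005]
[0.0086, 0.0242, 0.0049, -0.0658, -0.0012, -0.0005]
[0.0086, 0.0238, 0.0065, -0.0658, -0.0012, -0.0005]
dist/row 26.130733225028624 deg/row 3.7712717506468763
[0.05, 0.0, -0.0, -0.0, -0.0, 0.0]
dist/row 50.0 deg/row 6.819791783459668e-15
```

Request:
servo_tool([
  [0.009, 0.022, 0.003, -0.066, 0, 0, -0.4],
  [0.009, 0.023, 0.005, -0.066, 0, 0, -0.4],
  [0.015, 0.023, 0.006, -0.06, 0, 0, -0.4],
  [0.04, 0, 0, 0, 0, 0, -0.4],
  [0, 0, 0, 0, 0, 0, -0.4],
])

```text
time_s: 9.52
position: [491.4, -35.6, 39.5]
tcp_rot: [2.042, 0.338, -2.051]
force: [-0.4, 0.7, 0.4]
grip_width: 60.0
```

```bash
python3 snap.py w8; python3 tags.py w8; python3 pl.py 494.8,-42.5,18.5,-70.9,2
```

```text
9.525 [491.38799372 -35.6360578   39.50882582] -71.3677249278829 [-0.39253421  0.65376465  0.38059695] 59.955004686359196
[  283   225   115   155 16487] ((494.5003356933594, -42.556739807128906), (71.3534164428711, 45.223899841308594), 19.155658721923828) 26.82695016890571
9.575
[0.0114, 0.0035, 0.0002, -0.0038, 0.0006, 0.0005]
[0.0114, 0.0035, 0.0002, -0.0038, 0.0006, 0.0005]
dist/row 11.872357780032672 deg/row 0.22267902119871041
```

Request:
servo_tool([
  [0.011, 0.007, 0, -0.008, 0, 0, -0.4],
  [0.0105, 0, 0, 0, 0, 0, -0.4],
  [0, 0, 0, 0, 0, 0, -0.4],
  [0, 0, 0, 0, 0, 0, -0.4],
  [0, 0, 0, 0, 0, 0, -0.4],
])

```text
time_s: 10.2
position: [496.0, -42.6, 20.1]
tcp_rot: [2.041, 0.344, -2.04]
force: [0.1, 0.6, 0.9]
grip_width: 59.7
```

Request:
servo_tool([
  [0.0015, 0, 0, 0, 0, 0, -0.3],
  [0, 0, 0, 0, 0, 0, 0.1],
  [0, 0, 0, 0, 0, 0, 0.4],
  [0, 0, 0, 0, 0, 0, 0.4],
  [-0.02, 0, 0, 0, 0, 0, 0.4],
])

```text
time_s: 10.82
position: [494.0, -42.1, 37.0]
tcp_rot: [2.038, 0.346, -2.045]
force: [0.1, -0.5, -0.8]
grip_width: 43.4
```

```bash
python3 pl.py 480,40,130,-82,2 370,325,130,-99.5,6
```

```text
10.825
[-0.0464, -0.0412, -0.0067, 0.0971, 0.0018, 0.0011]
[-0.0465, -0.0416, -0.0027, 0.0971, 0.0018, 0.0011]
dist/row 62.448138620467724 deg/row 5.562308757504739
[0.0, -0.0496, 0.0115, 0.0509, 0.0, 0.0]
[0.0, -0.0489, 0.0141, 0.0509, 0.0, 0.0]
[0.0, -0.0482, 0.0165, 0.0509, 0.0, 0.0]
[0.0, -0.0473, 0.019, 0.0509, 0.0, 0.0]
[0.0, -0.0462, 0.0213, 0.0509, 0.0, 0.0]
[0.0, -0.0451, 0.0237, 0.0509, 0.0, 0.0]
dist/row 50.9152345679671 deg/row 2.9166666666666674
```

Request:
servo_tool([
  [-0.046, -0.04, -0.006, 0.097, 0, 0, 0.4],
  [-0.046, -0.04, -0.003, 0.097, 0, 0, 0.4],
  [0, -0.055, 0.013, 0.06, 0, 0, 0.4],
  [0, -0.055, 0.016, 0.06, 0, 0, 0.4],
  [0, -0.055, 0.02, 0.06, 0, 0, 0.4],
])

```text
time_s: 11.45
position: [418.8, 198.9, 130.3]
tcp_rot: [-2.2, 0.047, 2.2]
force: [0.5, 0.5, -1.0]
grip_width: 44.2
```

```bash
python3 pl.py 370,327,130,-99.5,3
```

```text
11.45
[0.0001, -0.042, 0.0181, 0.041, -0.0001, 0.0]
[0.0001, -0.0412, 0.0198, 0.041, -0.0001, 0.0]
[0.0001, -0.0403, 0.0214, 0.041, -0.0001, 0.0]
dist/row 45.68025985353311 deg/row 2.3494535246419956
```

Request:
servo_tool([
  [0, -0.04, 0.018, 0.04, 0, 0, 0.4],
  [0, -0.04, 0.018, 0.04, 0, 0, 0.4],
  [0, -0.04, 0.019, 0.04, 0, 0, 0.4],
  [0, 0, 0, 0, 0, 0, 0.4],
  [0, 0, 0, 0, 0, 0, 0.4],
])

```text
time_s: 12.08
position: [374.4, 321.1, 129.9]
tcp_rot: [-2.138, 0.172, 2.139]
force: [0.3, 0.9, -0.4]
grip_width: 43.4
```

```bash
python3 snap.py w9;  python3 pl.py 370,330,8,-99.5,3
```

```text
12.075 [374.39661291 321.09713522 129.88346701] -99.14819286243218 [ 0.28860521  0.87274534 -0.3597854 ] 43.353317998721025
12.125
[0.0407, -0.0028, 0.002, 0.0017, 0.0001, -0.0002]
[0.0407, -0.0028, 0.002, 0.0017, 0.0001, -0.0002]
[0.0407, -0.0028, 0.002, 0.0017, 0.0001, -0.0002]
dist/row 40.801818102681935 deg/row 0.09777877161086414
```

View pics/w9.png

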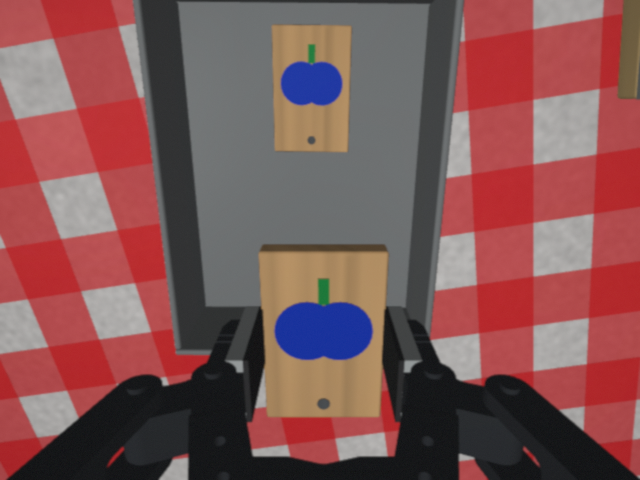

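```bash
python3 - <<'E'
from h import *
np.set_printoptions(precision=1,suppress=True)
s=load("pics/w9.npz");T=cam2w(s,s);C=cloud(s,T)
for uv in [(178,353),(205,350),(432,330)]: print(uv,onplane(s,T,uv,60)[0])
for v in (300,304,308,320,335,345,350,356): print(v,C[v,215])
print(onplane(s,T,(205,306),4)[0],onplane(s,T,(408,306),4)[0], "tagA",C[85,311])
E
```

```text
(178, 353) [330.7 414.5  60. ]
(205, 350) [330.1 398.2  60. ]
(432, 330) [322.3 265.5  60. ]
300 [335.7 404.9   4.1]
304 [332.2 406.    3.2]
308 [331.6 404.8   8.5]
320 [331.2 400.5  26. ]
335 [330.  396.3  43.7]
345 [387.8 354.2 154.6]
350 [388.2 353.2 158.4]
356 [388.  352.4 161.5]
[332.2 413.1   4. ] [309.1 269.8   4. ] tagA [465.8 313.2  13.4]
```

Request:
servo_tool([
  [0.04, -0.005, 0.003, 0.004, 0, 0, 0.4],
  [0.045, -0.003, 0.002, 0, 0, 0, 0.4],
  [0.033, 0, 0, 0, 0, 0, 0.4],
  [0, 0, 0, 0, 0, 0, 0.4],
  [0, 0, 0, 0, 0, 0, 0.4],
])

```text
time_s: 12.75
position: [372.3, 330.2, 13.6]
tcp_rot: [-2.136, 0.176, 2.133]
force: [0.5, 1.2, 0.0]
grip_width: 43.5
```

Request:
servo_tool([
  [0.006, 0, 0, 0, 0, 0, 0.4],
  [0, 0, 0, 0, 0, 0, 0.1],
  [0, 0, 0, 0, 0, 0, -0.4],
  [0, 0, 0, 0, 0, 0, -0.4],
  [-0.05, 0, 0, 0, 0, 0, -0.4],
])

```text
time_s: 13.38
position: [367.9, 328.4, 53.3]
tcp_rot: [-2.13, 0.182, 2.147]
force: [0.8, 1.1, 0.1]
grip_width: 59.5
```

Request:
servo_tool([
  [-0.06, 0, 0, 0, 0, 0, -0.4],
  [-0.05, 0, 0, 0, 0, 0, -0.4],
  [0, 0.04, -0.02, 0, 0, 0, -0.4],
  [0, 0.055, -0.02, 0, 0, 0, -0.4],
  [0, 0.055, -0.02, 0, 0, 0, -0.4],
])

```text
time_s: 14.0
position: [405.8, 171.1, 166.7]
tcp_rot: [-2.138, 0.174, 2.135]
force: [1.1, 0.8, 0.4]
grip_width: 60.2
```

```bash
python3 snap.py w10;  python3 pl.py 385,-100,165,-85,5 385,-281,165,-80,4
```

```text
14.0 [405.80290203 171.06046588 166.70478832] -99.32977111210047 [1.11644878 0.75190537 0.44982221] 60.235882800388744
14.05
[0.0005, 0.0531, -0.0046, -0.0512, -0.0003, -0.0007]
[0.0005, 0.0533, -0.0019, -0.0512, -0.0003, -0.0007]
[0.0004, 0.0533, 0.0009, -0.0512, -0.0003, -0.0007]
[0.0004, 0.0532, 0.0036, -0.0512, -0.0003, -0.0007]
[0.0003, 0.053, 0.0063, -0.0512, -0.0003, -0.0007]
dist/row 53.32944401346426 deg/row 2.9351076546788186
[-0.0, 0.0451, 0.0039, -0.0218, -0.0, 0.0]
[-0.0, 0.045, 0.0049, -0.0218, -0.0, 0.0]
[-0.0, 0.0449, 0.0059, -0.0218, -0.0, 0.0]
[-0.0, 0.0447, 0.0069, -0.0218, -0.0, 0.0]
dist/row 45.25 deg/row 1.2500000000000027
```

View pics/w10.png

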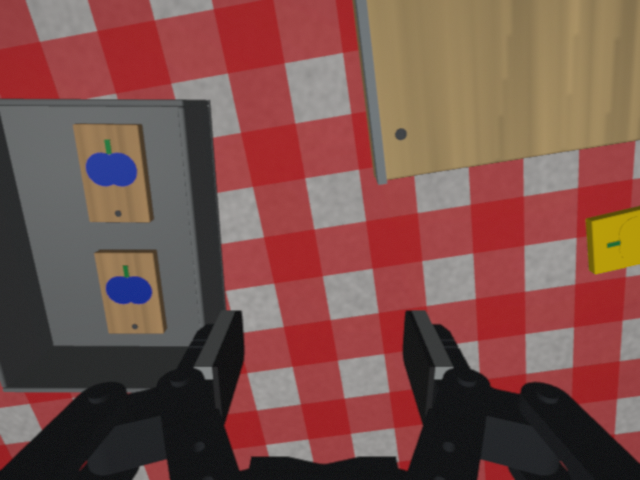

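Request:
servo_tool([
  [0, 0.055, -0.005, -0.051, 0, 0, 0.1],
  [0, 0.055, -0.002, -0.051, 0, 0, 0.1],
  [0, 0.055, 0.001, -0.051, 0, 0, 0.1],
  [0, 0.055, 0.003, -0.051, 0, 0, 0.1],
  [0, 0.055, 0.003, -0.051, 0, 0, 0.1],
])

```text
time_s: 14.68
position: [388.2, -104.1, 166.7]
tcp_rot: [2.175, 0.1, -2.173]
force: [1.5, 0.9, 0.2]
grip_width: 38.3
```

```bash
python3 pl.py 390,-281,165,-80,4
```

```text
14.675
[0.0004, 0.0441, 0.0036, -0.0206, -0.0003, -0.0002]
[0.0004, 0.044, 0.0045, -0.0206, -0.0003, -0.0002]
[0.0004, 0.0439, 0.0054, -0.0206, -0.0003, -0.0002]
[0.0004, 0.0438, 0.0063, -0.0206, -0.0003, -0.0002]
dist/row 44.22505849276333 deg/row 1.178583687802957
```

Request:
servo_tool([
  [0, 0.055, 0.004, -0.026, 0, 0, 0.1],
  [0, 0.055, 0.005, -0.026, 0, 0, 0.1],
  [0, 0.052, 0.006, -0.026, 0, 0, 0.1],
  [0, 0, 0, 0, 0, 0, 0.1],
  [0, 0, 0, 0, 0, 0, 0.1],
])

```text
time_s: 15.3
position: [392.2, -264.5, 166.0]
tcp_rot: [2.133, 0.181, -2.134]
force: [0.0, -0.2, -1.0]
grip_width: 38.6
```

```bash
python3 snap.py w11 gauge_grip; python3 - <<'E'
from h import *
np.set_printoptions(precision=2,suppress=True)
s=load("pics/w11.npz");T=cam2w(s,s);C=cloud(s,T)
ok=(s["range_z"]>0)
m=((C[...,2]>40)&(C[...,2]<54)&(C[...,0]>340)&(C[...,0]<410)&(np.abs(C[...,1]+281)<30)&ok).astype(np.uint8)
n,l,st,c=cv2.connectedComponentsWithStats(m)
for i in range(1,n):
    if st[i,4]>150:
        P=C[l==i];print(st[i],cv2.minAreaRect(P[:,:2].astype(np.float32)),np.median(P[:,2]))
m=((C[...,2]>5.2)&(C[...,2]<13)&(C[...,0]>392)&(C[...,0]<520)&(np.abs(C[...,1]+270)<35)&ok).astype(np.uint8)
n,l,st,c=cv2.connectedComponentsWithStats(m)
for i in range(1,n):
    if st[i,4]>150:
        P=C[l==i];r=cv2.minAreaRect(P[:,:2].astype(np.float32));print(st[i],r,cv2.boxPoints(r))
        b=P[:,:2]-P[:,:2].mean(0); w=np.linalg.svd(b,full_matrices=False)[2][0]; print("axis deg",np.degrees(np.arctan2(w[1],w[0])))
E
```

```text
15.3 [ 392.23477126 -264.5360507   165.98853643] -80.34508731923117 [ 0.04331032 -0.18839041 -0.99284872] 38.61520176447118
gauge_grip [{'rect': [335.6, 397.5, 92.8, 43.7], 'confidence': 0.81}, {'rect': [553.3, 362.6, 34.8, 93.9], 'confidence': 0.79}, {'rect': [339.6, 182.4, 31.9, 210.2], 'confidence': 0.7}]
[ 331  235   22   52 1053] ((374.1778869628906, -280.9991760253906), (35.98006057739258, 14.018638610839844), 11.120421409606934) 46.50799720922623
[ 325   79   29  146 3615] ((440.1351318359375, -268.4103698730469), (100.18640899658203, 19.855934143066406), 10.69132137298584) [[ 389.07 -267.95]
 [ 392.75 -287.46]
 [ 491.2  -268.87]
 [ 487.52 -249.36]]
axis deg -169.12182860535233
```

View pics/w11.png

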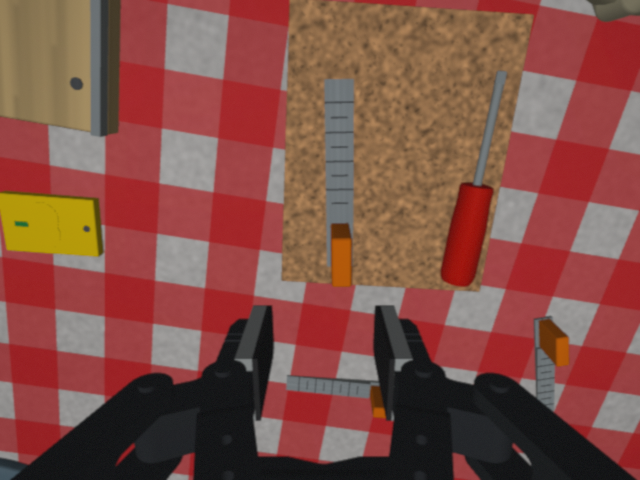

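```bash
python3 pl.py 374.2,-281,60,-79.1,3 374.2,-281,12,-79.1,2
```

```text
15.4
[0.0353, 0.0046, 0.0069, -0.0067, 0.0001, 0.0002]
[0.0354, 0.0046, 0.007, -0.0067, 0.0001, 0.0002]
[0.0354, 0.0045, 0.007, -0.0067, 0.0001, 0.0002]
dist/row 36.322904897265836 deg/row 0.38469337250652
[0.024, 0.0, 0.0, -0.0, -0.0, 0.0]
[0.024, 0.0, 0.0, -0.0, -0.0, 0.0]
dist/row 24.0 deg/row 1.1255934964394463e-15
```

Request:
servo_tool([
  [0.035, 0.006, 0.007, -0.01, 0, 0, 0.1],
  [0.035, 0.005, 0.007, -0.01, 0, 0, 0.1],
  [0.035, 0.003, 0.007, 0, 0, 0, 0.1],
  [0, 0, 0, 0, 0, 0, 0.1],
  [0, 0, 0, 0, 0, 0, 0.1],
])

```text
time_s: 16.02
position: [375.1, -282.6, 62.6]
tcp_rot: [2.122, 0.2, -2.12]
force: [-0.2, 0.0, -0.2]
grip_width: 38.7
```

```bash
python3 snap.py w12;python3 pl.py 374.2,-281,12,-79.1,2
```

```text
16.025 [ 375.14969127 -282.61565875   62.62186958] -79.12240801676693 [-0.15301699  0.04847068 -0.16831564] 38.66016359167378
16.075
[0.0255, -0.0012, 0.0004, -0.0002, -0.0008, -0.0014]
[0.0255, -0.0012, 0.0004, -0.0002, -0.0008, -0.0014]
dist/row 25.57148037013719 deg/row 0.0925311670413794
```

View pics/w12.png

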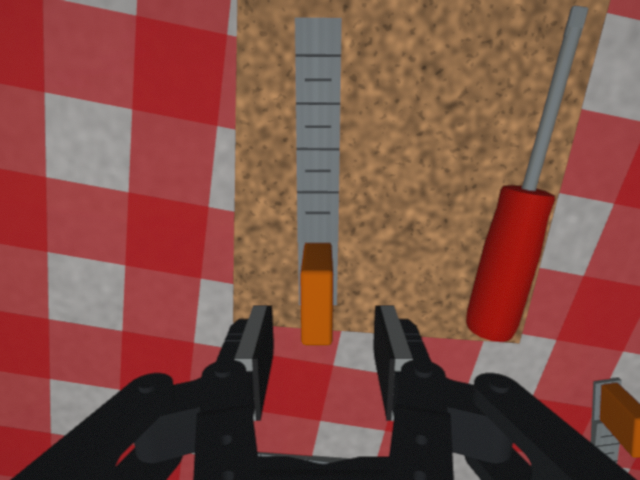

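Aligned over the grip (grip at (317,295), screwdriver clear at right). Descend and settle.

Request:
servo_tool([
  [0.025, -0.002, 0.001, 0, 0, 0, 0.1],
  [0.025, -0.0005, 0, 0, 0, 0, 0.1],
  [0, 0, 0, 0, 0, 0, 0.1],
  [0, 0, 0, 0, 0, 0, 0.1],
  [0, 0, 0, 0, 0, 0, 0.1],
])

```text
time_s: 16.7
position: [373.7, -281.3, 12.8]
tcp_rot: [2.123, 0.198, -2.119]
force: [0.2, 0.0, 0.9]
grip_width: 38.6
```

Request:
servo_tool([
  [0, 0, 0, 0, 0, 0, 0.5],
  [0, 0, 0, 0, 0, 0, 1],
  [0, 0, 0, 0, 0, 0, 1],
  [0, 0, 0, 0, 0, 0, 1],
  [0, 0, 0, 0, 0, 0, 1],
], grip_force=80)

```text
time_s: 17.32
position: [373.2, -281.0, 12.1]
tcp_rot: [2.123, 0.2, -2.121]
force: [-1.0, 1.4, 5.6]
grip_width: 13.0
```

```bash
python3 - <<'E'
from cell import bot
s=bot.read_state();print(s)
E
python3 pl.py 374,-281,75,-79.1,2 430,-140,120,-90,4
```

```text
{'time_s': 17.325, 'qpos': array([-8.88648717e-01,  1.57468990e-01,  2.12555221e+00, -6.98118965e-05,
        8.57377595e-01,  4.93382644e-01]), 'joint_vel': array([ 0.00043458,  0.0009335 ,  0.00019824, -0.00026204, -0.00044757,
       -0.00039324]), 'joint_efforts': array([ 4.96415465e-03, -2.76201600e+01, -2.17654735e+01,  4.44959581e-02,
       -2.64536161e-01,  2.55104672e-02]), 'position': array([ 373.24538966, -280.95950662,   12.07687543]), 'tcp_rot': array([ 2.12255306,  0.19982535, -2.12123577]), 'force': array([-1.02635718,  1.38555815,  5.55708514]), 'wrist_torque': array([ 0.09632491,  0.09698976, -0.01625983]), 'grip_width': 13.047513206585567}
17.325
[-0.0315, 0.0001, -0.0004, -0.0007, -0.0003, -0.0005]
[-0.0315, 0.0001, -0.0004, -0.0007, -0.0003, -0.0005]
dist/row 31.46383114794426 deg/row 0.05339389468543101
[-0.0112, -0.032, -0.0204, 0.0476, -0.0, 0.0]
[-0.0113, -0.0329, -0.0189, 0.0476, -0.0, 0.0]
[-0.0113, -0.0338, -0.0173, 0.0476, -0.0, 0.0]
[-0.0113, -0.0345, -0.0157, 0.0476, -0.0, 0.0]
dist/row 39.56166073359408 deg/row 2.725000000000002
```

Request:
servo_tool([
  [-0.03, 0, 0, 0, 0, 0, 1],
  [-0.035, 0, 0, 0, 0, 0, 1],
  [-0.02, -0.04, -0.02, 0.05, 0, 0, 1],
  [-0.015, -0.045, -0.018, 0.05, 0, 0, 1],
  [0, -0.05, -0.013, 0.05, 0, 0, 1],
])

```text
time_s: 17.95
position: [405.9, -138.5, 112.5]
tcp_rot: [2.205, 0.038, -2.2]
force: [1.1, 0.0, -1.1]
grip_width: 12.9
```

```bash
python3 snap.py w13; python3 pl.py 434,8.4,80,-90,4
```

```text
17.95 [ 405.87350945 -138.51551029  112.48007755] -87.93354204343719 [ 1.11942973  0.02824259 -1.06368501] 12.912675179690375
18.0
[0.0078, -0.035, -0.0087, 0.0098, 0.0001, 0.0009]
[0.0078, -0.0351, -0.0083, 0.0098, 0.0001, 0.0009]
[0.0078, -0.0352, -0.008, 0.0098, 0.0001, 0.0009]
[0.0078, -0.0353, -0.0076, 0.0098, 0.0001, 0.0009]
dist/row 36.893247380185215 deg/row 0.5616231218348832
```

View pics/w13.png

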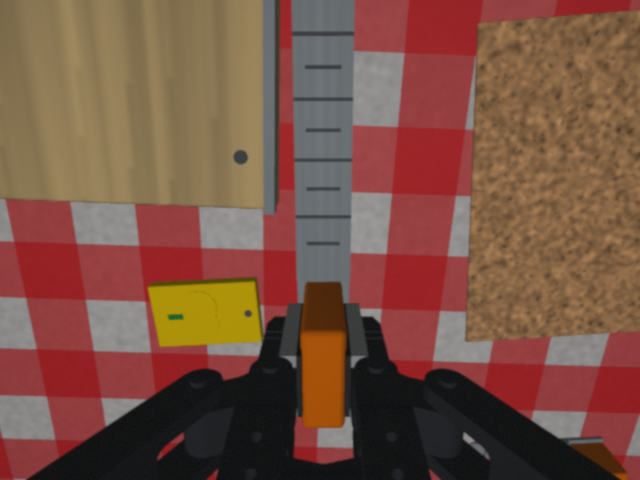

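Request:
servo_tool([
  [0.008, -0.045, -0.009, 0.01, 0, 0, 1],
  [0.008, -0.047, -0.009, 0.01, 0, 0, 1],
  [0.01, -0.045, -0.009, 0.01, 0, 0, 1],
  [0, 0, 0, 0, 0, 0, 1],
  [0, 0, 0, 0, 0, 0, 1],
])

```text
time_s: 18.62
position: [427.9, -1.7, 85.1]
tcp_rot: [2.216, 0.01, -2.217]
force: [0.2, -1.0, -0.6]
grip_width: 13.0
```

```bash
python3 snap.py w14; python3 pl.py 434,8.4,50,-90,2; python3 - <<'E'
from h import *
np.set_printoptions(precision=2,suppress=True)
s=load("pics/w14.npz");T=cam2w(s,s);C=cloud(s,T);Ct=cloud(s,s["T_tool_cam"])
# blade in tool frame
ok=s["range_z"]>0
m=((Ct[...,0]>-6)&(Ct[...,0]<14)&(np.abs(Ct[...,1])<25)&(Ct[...,2]<-22)&ok).astype(np.uint8)
P=Ct[m>0];print(len(P),P.min(0),P.max(0)); r=cv2.minAreaRect(P[:,1:].astype(np.float32));print(r,cv2.boxPoints(r))
A=np.c_[P[:,1:],np.ones(len(P))];print("plane x=ay+bz+c",np.linalg.lstsq(A,P[:,0],rcond=None)[0])
E
```

```text
18.625 [427.87005333  -1.66077114  85.08654338] -89.4675820949145 [ 0.24020779 -0.98990514 -0.60657676] 13.000774894494537
18.675
[0.0176, -0.0052, -0.003, 0.0041, 0.0, -0.0001]
[0.0176, -0.0053, -0.003, 0.0041, 0.0, -0.0001]
dist/row 18.654721680080552 deg/row 0.23338326765946737
15923 [  -0.2    -9.73 -113.68] [  9.5   10.56 -22.01]
((0.43353748321533203, -67.83499145507812), (91.68706512451172, 20.15146255493164), 89.87108612060547) [[  -9.75 -113.66]
 [  10.41 -113.7 ]
 [  10.61  -22.01]
 [  -9.54  -21.97]]
plane x=ay+bz+c [ 0.   -0.06  0.17]
```

View pics/w14.png

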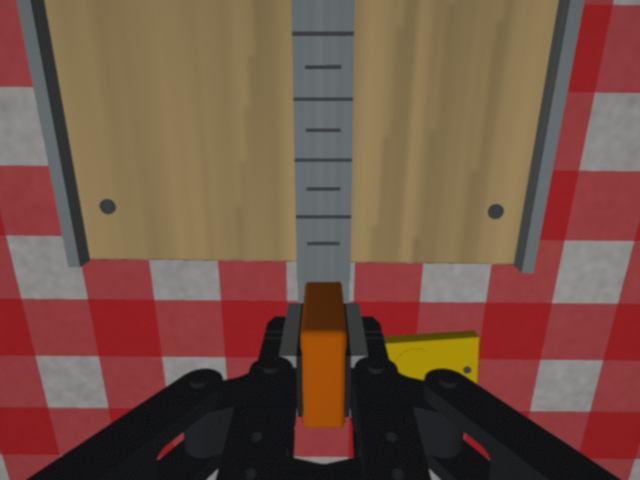

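```bash
python3 - <<'E'
from h import *
for n in ("w2","w14"):
    s=load(f"pics/{n}.npz");T=cam2w(s,s);C=cloud(s,T);st=dict(position=s["position"],tcp_rot=s["tcp_rot"])
    print(n,np.degrees(psi_of(pose(st)[1])))
    g=cv2.GaussianBlur(cv2.cvtColor(s["img"],cv2.COLOR_BGR2GRAY).astype(np.float32),(1,5),0)
    if n=="w2":
        # bar near edge: depth jump top->board
        pts=[];
        for u in range(190,465,3):
            z=C[140:165,u,2]; i=np.argmax(z<32); pts.append(C[140+i-1,u,:2])
        pts=np.array(pts);p=np.polyfit(pts[:,1],pts[:,0],1);print("bar x=ay+b",p,"deg",np.degrees(np.arctan(p[0])))
        p=[onplane(s,T,(u,v),44)[0,:2] for u,v in ((178,153),(476,151.5))];print(p)
        # hires gradient edge
        e=[]
        for u in range(190,465,5):
            d=np.diff(g[145:160,u]); i=np.argmin(d); e.append((u,145+i+.5))
        e=np.array(e);q=np.polyfit(e[:,0],e[:,1],1);print("img slope deg",np.degrees(np.arctan(q[0])))
    z=C[...,2]
    m=(np.abs(z-18)<4); 
    for side,(rng) in dict(front=None).items():
        e=[]
        cols=range(210,440,3) if n=="w2" else list(range(110,285,3))+list(range(365,500,3))
        r0,r1=(290,340) if n=="w2" else (235,285)
        for u in cols:
            zz=z[r0:r1,u]; i=np.argmax(zz<9); e.append(C[r0+i-1,u,:2])
        e=np.array(e);p=np.polyfit(e[:,1],e[:,0],1);print("front edge",p,np.degrees(np.arctan(p[0])))
    # lips
    if n=="w14":
        mm=(z>25)&(z<31)&(s["range_z"]>150)
        for sgn in(-1,1):
            k=mm&(sgn*(C[...,1]-8)>100)&(sgn*(C[...,1]-8)<135)&(C[...,0]>430)&(C[...,0]<560);P=C[k];
            p=np.polyfit(P[:,0],P[:,1],1);print("lip",sgn,p,len(P),np.percentile(P[:,1],[1,99]))
E
```

```text
w2 -90.05538688940952
bar x=ay+b [8.82187031e-04 5.78760551e+02] deg 0.050545580492381934
[array([577.06577773, 116.81065842]), array([ 577.99202568, -100.15964365])]
img slope deg 0.08681172071031218
front edge [-5.82874124e-03  4.34995846e+02] -0.3339584907085586
w14 -89.4675820949145
front edge [4.57557526e-03 4.28839641e+02] 0.2621593215922051
lip -1 [-3.23343424e-03 -1.05871996e+02] 4250 [-111.2261191  -104.40049324]
lip 1 [-3.67296943e-03  1.27085095e+02] 4357 [122.10160402 129.11540016]
```

```bash
python3 pl.py 434,8.6,40,-90.1,2
```

```text
18.675
[0.0226, -0.0054, -0.003, 0.0049, 0.0, -0.0001]
[0.0226, -0.0054, -0.003, 0.0049, 0.0, -0.0001]
dist/row 23.46325174386277 deg/row 0.2833700400965363
```

Request:
servo_tool([
  [0.022, -0.006, -0.003, 0.005, 0, 0, 1],
  [0.02, -0.005, -0.003, 0.005, 0, 0, 1],
  [0, 0, 0, 0, 0, 0, 1],
  [0, 0, 0, 0, 0, 0, 1],
  [0, 0, 0, 0, 0, 0, 1],
])

```text
time_s: 19.3
position: [434.7, 8.9, 44.3]
tcp_rot: [-2.223, 0.003, 2.219]
force: [0.1, -0.9, -0.8]
grip_width: 13.1
```

```bash
cat > st.py <<'E'
from h import *
from cell import bot
np.set_printoptions(precision=2,suppress=True)
s=bot.read_state();r=pose(s)[1];x=r.as_matrix()[:,0]
print(s["time_s"],s["position"],"psi",round(np.degrees(psi_of(r)),2),"tilt x",x.round(4),"F",s["force"],"M",s["wrist_torque"],s["grip_width"])
E
python3 st.py; python3 pl.py 434,8.6,28,-90.1,1
```

```text
19.3 [434.75   8.85  44.27] psi -90.11 tilt x [ 0. -0. -1.] F [ 0.1  -0.95 -0.84] M [ 0.02  0.08 -0.01] 13.144089856160306
19.3
[0.0163, 0.0002, 0.0008, -0.0002, -0.0019, -0.0005]
dist/row 16.289459027128924 deg/row 0.11336882285532192
```

Request:
servo_tool([
  [0.008, 0, 0, 0, 0, 0, 1],
  [0.006, 0, 0, 0, 0, 0, 1],
  [0, 0, 0, 0, 0, 0, 1],
  [0.001, 0, 0, 0, 0, 0, 1],
  [0.0005, 0, 0, 0, 0, 0, 1],
])

```text
time_s: 19.92
position: [434.1, 9.5, 27.8]
tcp_rot: [-2.221, 0.001, 2.221]
force: [-0.1, -0.0, -0.6]
grip_width: 13.2
```

```bash
python3 st.py
```

```text
19.925 [434.13   9.49  27.84] psi -90.07 tilt x [ 0. -0. -1.] F [-0.05 -0.03 -0.6 ] M [-0.01  0.03 -0.03] 13.173532053928255
```

Request:
servo_tool([
  [0.0005, 0.001, 0, 0, 0, 0, 1],
  [0.0005, 0, 0, 0, 0, 0, 1],
  [0.0003, 0, 0, 0, 0, 0, 1],
  [0, 0, 0, 0, 0, 0, 1],
  [0, 0, 0, 0, 0, 0, 1],
])

```text
time_s: 20.55
position: [434.1, 8.4, 27.1]
tcp_rot: [-2.221, 0.001, 2.221]
force: [-4.2, -0.5, 5.8]
grip_width: 13.1
```

```bash
python3 st.py
```

```text
20.55 [434.13   8.36  27.07] psi -90.06 tilt x [-0. -0. -1.] F [-4.23 -0.48  5.8 ] M [-0.   0.5  0. ] 13.080285389955097
```

Request:
servo_tool([
  [-0.0004, 0, 0, 0, 0, 0, 1],
  [0, 0, -0.01, 0, 0, 0, 1],
  [0, 0, -0.01, 0, 0, 0, 1],
  [0, 0, -0.005, 0, 0, 0, 1],
  [0, 0, 0, 0, 0, 0, 1],
])

```text
time_s: 21.18
position: [460.0, 8.3, 27.1]
tcp_rot: [-2.223, 0.002, 2.219]
force: [0.3, -0.5, 1.5]
grip_width: 13.3
```

```bash
python3 st.py; python3 - <<'E'
from h import *
for n in ("w2","w3","w5","w8"):
    s=load(f"pics/{n}.npz");T=cam2w(s,s);C=cloud(s,T)
    k=(C[...,2]>36)&(C[...,2]<52)&(C[...,0]>581)&(C[...,0]<597)&(np.abs(C[...,1]-8)<95)&(s["range_z"]>150)
    b=(np.abs(C[...,2]-18)<3)&(C[...,0]>550)&(C[...,0]<572)&(np.abs(C[...,1]-8)<95)&(s["range_z"]>150)
    print(n,k.sum(),np.mean(C[k][:,2]),np.median(C[k][:,2]),C[k][:,2].std(),np.mean(C[b][:,2]))
E
```

```text
21.175 [460.04   8.34  27.08] psi -90.07 tilt x [ 0. -0. -1.] F [ 0.27 -0.53  1.48] M [-0.01 -0.16  0.05] 13.257647612667308
w2 6047 43.74335382453886 43.74120489833933 0.7201736144112123 17.770773992300768
w3 0 nan nan nan 17.671255321529195
w5 0 nan nan nan 17.737203858271076
w8 0 nan nan nan 17.74901885532983
  return _methods._mean(a, axis=axis, dtype=dtype,
  ret = ret.dtype.type(ret / rcount)
  ret = _var(a, axis=axis, dtype=dtype, out=out, ddof=ddof,
  arrmean = um.true_divide(arrmean, div, out=arrmean,
  ret = ret.dtype.type(ret / rcount)
```

Request:
servo_tool([
  [0, 0, -0.01, 0, 0, 0, 1],
  [0, 0, -0.01, 0, 0, 0, 1],
  [0, 0, -0.005, 0, 0, 0, 1],
  [0, 0, -0.004, 0, 0, 0, 1],
  [0, 0, -0.003, 0, 0, 0, 1],
])

```text
time_s: 21.8
position: [490.6, 8.5, 27.1]
tcp_rot: [-2.219, 0.001, 2.223]
force: [-6.1, -1.3, 8.8]
grip_width: 12.9
```

```bash
python3 st.py
```

```text
21.8 [490.57   8.5   27.08] psi -90.05 tilt x [-0.  0. -1.] F [-6.13 -1.3   8.83] M [-0.04  0.71  0.03] 12.853061557360773
```

Request:
servo_tool([
  [-0.0003, 0, 0, 0, 0, 0, 1],
  [-0.0002, 0, 0, 0, 0, 0, 1],
  [0, 0, -0.002, 0, 0, 0, 1],
  [0, 0, -0.002, 0, 0, 0, 1],
  [0, 0, -0.001, 0, 0, 0, 1],
])

```text
time_s: 22.42
position: [496.0, 8.4, 27.2]
tcp_rot: [-2.22, 0.001, 2.221]
force: [-1.2, 0.1, -0.4]
grip_width: 12.9
```

```bash
python3 st.py
```

```text
22.425 [496.02   8.43  27.18] psi -90.07 tilt x [-0.  0. -1.] F [-1.15  0.08 -0.36] M [0.   0.05 0.04] 12.899607527957272
```

Request:
servo_tool([
  [0.0001, 0, -0.002, 0, 0, 0, 1],
  [0, 0, -0.002, 0, 0, 0, 1],
  [0, 0, -0.001, 0, 0, 0, 1],
  [0, 0, -0.001, 0, 0, 0, 1],
  [0, 0, 0, 0, 0, 0, 1],
])

```text
time_s: 23.05
position: [502.1, 8.4, 27.3]
tcp_rot: [-2.221, 0.001, 2.221]
force: [-0.5, -0.0, -0.8]
grip_width: 12.7
```

```bash
python3 st.py
```

```text
23.05 [502.08   8.39  27.3 ] psi -90.07 tilt x [ 0.  0. -1.] F [-0.54 -0.03 -0.77] M [-0.01 -0.03 -0.04] 12.716473527892445
```

Request:
servo_tool([
  [0.0003, 0, -0.002, 0, 0, 0, 1],
  [0, 0, -0.002, 0, 0, 0, 1],
  [0, 0, -0.001, 0, 0, 0, 1],
  [0, 0, -0.001, 0, 0, 0, 1],
  [0, 0, -0.001, 0, 0, 0, 1],
])

```text
time_s: 23.68
position: [509.0, 8.4, 27.1]
tcp_rot: [-2.221, 0.001, 2.221]
force: [-2.3, -0.1, 4.3]
grip_width: 13.2
```

```bash
python3 st.py
```

```text
23.675 [509.05   8.38  27.08] psi -90.07 tilt x [-0. -0. -1.] F [-2.26 -0.09  4.3 ] M [-0.03  0.21  0.02] 13.182591813103997
```

Request:
servo_tool([
  [-0.0001, 0, -0.001, 0, 0, 0, 1],
  [0, 0, -0.001, 0, 0, 0, 1],
  [0, 0, -0.001, 0, 0, 0, 1],
  [0, 0, -0.001, 0, 0, 0, 1],
  [0, 0, -0.001, 0, 0, 0, 1],
])

```text
time_s: 24.3
position: [514.1, 8.4, 27.1]
tcp_rot: [-2.221, 0.001, 2.221]
force: [-1.6, -0.1, 1.8]
grip_width: 13.0
```

```bash
python3 st.py
```

```text
24.3 [514.06   8.37  27.09] psi -90.07 tilt x [-0.  0. -1.] F [-1.55 -0.13  1.81] M [ 0.    0.26 -0.03] 13.035079955484473
```

Request:
servo_tool([
  [0, 0, -0.001, 0, 0, 0, 1],
  [0, 0, -0.001, 0, 0, 0, 1],
  [0, 0, -0.0005, 0, 0, 0, 1],
  [0, 0, -0.0005, 0, 0, 0, 1],
  [0, 0, -0.0005, 0, 0, 0, 1],
])

```text
time_s: 24.92
position: [517.5, 8.4, 27.1]
tcp_rot: [-2.221, 0.001, 2.221]
force: [-1.7, 0.2, 2.0]
grip_width: 12.9
```

```bash
python3 st.py
```

```text
24.925 [517.51   8.36  27.08] psi -90.07 tilt x [-0.  0. -1.] F [-1.69  0.2   2.03] M [0.02 0.26 0.01] 12.879402157633997
```

Request:
servo_tool([
  [0, 0, -0.0005, 0, 0, 0, 1],
  [0, 0, -0.0005, 0, 0, 0, 1],
  [0, 0, -0.0005, 0, 0, 0, 1],
  [0, 0, -0.0005, 0, 0, 0, 1],
  [0, 0, -0.0005, 0, 0, 0, 1],
])

```text
time_s: 25.55
position: [520.1, 8.4, 27.1]
tcp_rot: [-2.221, 0.001, 2.221]
force: [-1.3, -0.3, 1.5]
grip_width: 13.2
```

```bash
python3 st.py
```

```text
25.55 [520.05   8.36  27.11] psi -90.07 tilt x [-0.  0. -1.] F [-1.32 -0.3   1.51] M [-0.01  0.24 -0.  ] 13.157286506532603
```

Request:
servo_tool([
  [0, 0, -0.0005, 0, 0, 0, 1],
  [0, 0, -0.0005, 0, 0, 0, 1],
  [0, 0, -0.0005, 0, 0, 0, 1],
  [0, 0, -0.0005, 0, 0, 0, 1],
  [0, 0, -0.0005, 0, 0, 0, 1],
])

```text
time_s: 26.18
position: [522.6, 8.4, 27.1]
tcp_rot: [-2.221, 0.001, 2.221]
force: [-2.0, 0.2, 1.9]
grip_width: 13.0
```

```bash
python3 st.py
```

```text
26.175 [522.58   8.36  27.11] psi -90.07 tilt x [ 0.  0. -1.] F [-2.    0.25  1.9 ] M [-0.07  0.22 -0.03] 13.031636701793142
```

Request:
servo_tool([
  [0, 0, -0.0005, 0, 0, 0, 1],
  [0, 0, -0.0005, 0, 0, 0, 1],
  [0, 0, -0.0005, 0, 0, 0, 1],
  [0, 0, -0.0005, 0, 0, 0, 1],
  [0, 0, -0.0005, 0, 0, 0, 1],
])

```text
time_s: 26.8
position: [525.0, 8.4, 27.1]
tcp_rot: [-2.221, 0.001, 2.221]
force: [-2.0, 0.2, 2.0]
grip_width: 13.0
```

```bash
python3 st.py
```

```text
26.8 [525.02   8.37  27.09] psi -90.06 tilt x [-0. -0. -1.] F [-2.    0.23  2.02] M [-0.02  0.26  0.03] 12.950369092114888
```

Request:
servo_tool([
  [0, 0, -0.0004, 0, 0, 0, 1],
  [0, 0, -0.0004, 0, 0, 0, 1],
  [0, 0, -0.0004, 0, 0, 0, 1],
  [0, 0, -0.0004, 0, 0, 0, 1],
  [0, 0, -0.0004, 0, 0, 0, 1],
])

```text
time_s: 27.42
position: [526.7, 8.4, 27.1]
tcp_rot: [-2.22, 0.001, 2.222]
force: [-5.1, -1.0, 5.3]
grip_width: 13.0
```

```bash
python3 st.py
```

```text
27.425 [526.67   8.39  27.09] psi -90.06 tilt x [-0.  0. -1.] F [-5.13 -1.02  5.34] M [-0.05  0.72  0.01] 13.038736054478955
```

Request:
servo_tool([
  [-0.0001, 0, -0.0002, 0, 0, 0, 1],
  [-0.0001, 0, -0.0002, 0, 0, 0, 1],
  [0, 0, -0.0002, 0, 0, 0, 1],
  [0, 0, -0.0002, 0, 0, 0, 1],
  [0, 0, 0, 0, 0, 0, 1],
])

```text
time_s: 28.05
position: [527.1, 8.4, 27.1]
tcp_rot: [-2.219, 0.001, 2.223]
force: [-6.9, -0.2, 6.0]
grip_width: 12.7
```

```bash
python3 st.py
```

```text
28.05 [527.13   8.43  27.1 ] psi -90.06 tilt x [-0.  0. -1.] F [-6.86 -0.19  5.98] M [-0.06  0.81  0.02] 12.738799308189158
```

```bash
sed -i 's/x.round(4)/(x*1000).round(1)/' st.py; python3 st.py; python3 snap.py w15; python3 st.py
```

```text
28.05 [527.13   8.43  27.1 ] psi -90.06 tilt x [   -1.7     0.1 -1000. ] F [-6.86 -0.19  5.98] M [-0.06  0.81  0.02] 12.738799308189158
28.05 [527.13360719   8.42728311  27.09507665] -90.05878799172535 [-6.86211854 -0.18939239  5.98243313] 12.738799308189158
28.1 [527.17   8.41  27.11] psi -90.06 tilt x [   -1.7     0.1 -1000. ] F [-6.16 -0.01  5.23] M [-0.13  0.8   0.03] 13.129885468743854
```

View pics/w15.png

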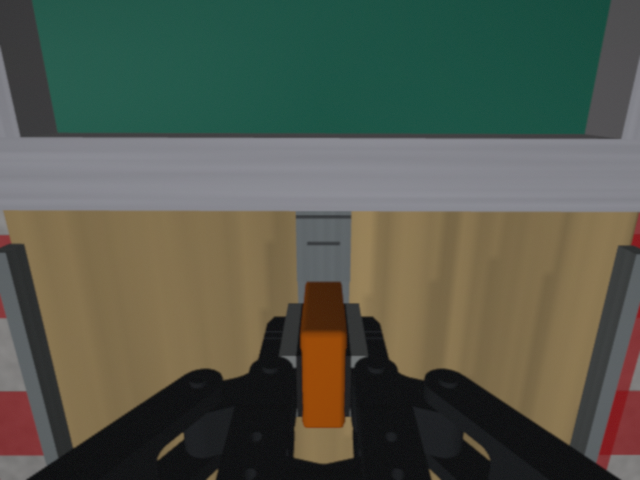

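```bash
python3 - <<'E'
from h import *
s=load("pics/w15.npz");T=cam2w(s,s);C=cloud(s,T)
def z(r,c): return np.mean(C[r[0]:r[1],c[0]:c[1],2]),np.mean(C[r[0]:r[1],c[0]:c[1],0]),np.mean(C[r[0]:r[1],c[0]:c[1],1])
print("bar L",z((150,200),(80,280)),"R",z((150,200),(360,560)),"mid",z((150,200),(290,350)))
print("board",z((215,235),(80,280)),z((215,235),(360,560)))
print("bar edge x at row 210", onplane(s,T,(250,210.5),C[205,250,2])[0], C[205,250],C[208,250],C[212,250])
print("blade just before the bar",[C[v,322].round(2).tolist() for v in (214,220,230,250,270)])
E
```

```text
bar L (np.float64(44.222891024842426), np.float64(589.179469655426), np.float64(51.052083317761934)) R (np.float64(44.278179498394685), np.float64(589.1279938807218), np.float64(-32.94436357243777)) mid (np.float64(44.42588737756842), np.float64(589.1892698606661), np.float64(9.043801190699279))
board (np.float64(18.254147245786452), np.float64(565.9161249456025), np.float64(62.09227702578913)) (np.float64(18.273834001026373), np.float64(565.8558483829422), np.float64(-43.39646203982214))
bar edge x at row 210 [577.98439603  30.58898803  43.85446496] [579.73081333  30.48982782  43.85446496] [578.76732713  30.55292004  43.80398356] [570.52500008  35.41899635  17.32947486]
blade just before the bar [[571.71, 8.37, 24.69], [569.19, 8.38, 23.67], [565.46, 8.38, 23.88], [558.06, 8.39, 24.84], [550.45, 8.4, 25.65]]
```

Request:
servo_tool([
  [-0.0001, 0, -0.0002, 0, 0, 0, 1],
  [0, 0, -0.0002, 0, 0, 0, 1],
  [0, 0, -0.0002, 0, 0, 0, 1],
  [0, 0, 0, 0, 0, 0, 1],
  [0, 0, 0, 0, 0, 0, 1],
])

```text
time_s: 28.72
position: [527.4, 8.4, 27.1]
tcp_rot: [-2.218, 0.001, 2.224]
force: [-7.9, -0.6, 6.4]
grip_width: 13.0
```

```bash
python3 st.py
```

```text
28.725 [527.37   8.44  27.09] psi -90.06 tilt x [   -2.6     0.2 -1000. ] F [-7.92 -0.61  6.4 ] M [-0.11  0.93 -0.04] 13.04185986270661
```

Request:
servo_tool([
  [0, 0, 0, 0, 0, 0, 1],
  [0, 0, 0, 0, 0, 0, 1],
  [0, 0, 0, 0, 0, 0, 1],
  [0, 0, 0, 0, 0, 0, 1],
  [0, 0, 0, 0, 0, 0, 1],
])

```text
time_s: 29.35
position: [527.4, 8.4, 27.1]
tcp_rot: [-2.218, 0.001, 2.224]
force: [-8.0, 0.3, 7.2]
grip_width: 12.6
```

```bash
python3 st.py; python3 snap.py w16; python3 - <<'E'
from h import *
from cell import imaging,bot
s=load("pics/w16.npz");T=cam2w(s,s);C=cloud(s,T)
def z(r,c): return np.mean(C[r[0]:r[1],c[0]:c[1],2])
print("bar",z((150,200),(80,280)),z((150,200),(360,560)),"board",z((215,235),(80,280)),z((215,235),(360,560)))
a=load("pics/w15.npz");d=s["range_z"]-a["range_z"];print("diff bar",d[150:200,80:560].mean(),"board",d[215:235,80:280].mean())
t=imaging.snapshot("scene");cv2.imwrite("pics/scene1.png",t["img"])
E
python3 st.py
```

```text
29.35 [527.4    8.44  27.09] psi -90.06 tilt x [   -2.5     0.1 -1000. ] F [-7.96  0.31  7.24] M [-0.12  0.9  -0.02] 12.626084681409234
29.35 [527.40200143   8.43845997  27.09193906] -90.0579814125636 [-7.95932067  0.30829012  7.2445085 ] 12.626084681409234
bar 44.21787809241513 44.24374477575134 board 18.246643772610017 18.258868146564488
diff bar 0.025667587 board -0.02391034
29.45 [527.38   8.44  27.09] psi -90.06 tilt x [   -2.5     0.2 -1000. ] F [-7.83 -0.3   6.73] M [-0.12  0.88 -0.07] 13.066595615259452
```

View pics/scene1.png

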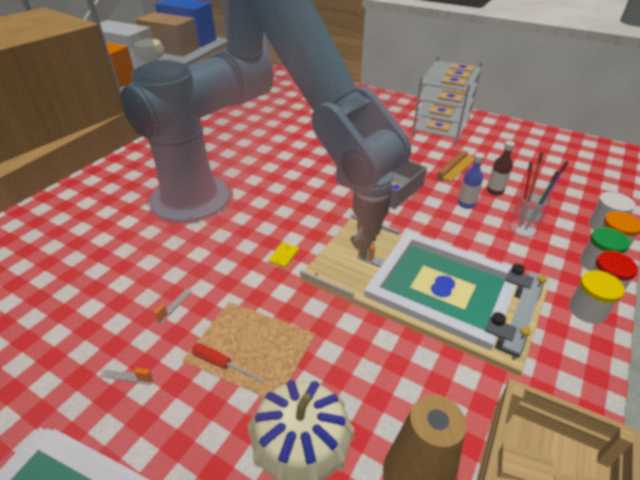

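```bash
python3 -c "
from cell import bot
print(bot.sign_off())"
```

```text
the job is handed in; nothing more can be done
None
```

I put both wooden tags in the grey tote. The orange-handled gauge is now under the middle of the front bar, nipped and still held, and I handed the job in at about 29.5 s.

- **Tags:** The first grasp of tag A failed because the fingers closed on top of it. I redid it lower, and the tag had not shifted noticeably. A later picture showed both tags lying flat in the tote. I did not look into the tote again at the end, but nothing touched it after that.
- **Gauge depth:** The tip is about 67 mm past the bar edge, with the blade within about 0.2° of square to the bar and within 0.5 mm of its middle.
- **Snug fit:** While sliding, the drag stayed at about 1.3–2 N, then began to rise between 525.0 and 526.7 mm of tool travel. I stopped at 527.4 mm. The gauge now takes about 8 N of push and did not move during an idle call.
- **No jacking:** Pictures put the bar top 26.0 mm above the board both before the insertion and at the end. The blade is about 6.04 mm thick at that depth, against a measured gap of about 5.97 mm. The bar can have lifted by roughly 0.1 mm at most, which is as fine as the pictures can show.
- **Disagreements in the checks:**
  - The tool's upward force rose to about 7 N at the nip although I had raised the command slightly.
  - The wrist leans about 0.15° from the push. The tool height is the same as when the blade first lay flat, so I take the blade to be flat.
  - Early in the slide the blade pressed too hard (about 9 N) and then briefly rode about 0.2 mm clear of the board. I corrected both before the nip.

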